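# Free jammed strainer sleeves and set the wash station out to dry

### The job

Set the washed parts out to dry: each blue strainer sleeve is jammed in its wash pot, its lugs caught under the yellow tabs, so grip it by its rim, twist it until the lugs are clear of the tabs, pull it out and slide it fully down over a steel post of the drying rack, one sleeve to a post. Slide the orange drip plate against the fence of its aluminium stand and tip it up on its short edge so that it is left leaning upright on the fence. Do not disturb the brown bottle or the blue-capped bottle.

Things in the scene. Friction and masses are not known exactly. Their poses are not given: they have to be found in the camera images.
- wash_block: fixed grey slab 188 x 188 x 12 mm with four round pots, 50 mm deep, 72 mm outside and 66 mm inside diameter, rims 62 mm above the bench, axes 110 mm apart in a square. Origin at the centre of its underside, z up. Two yellow tabs, 20 mm wide, stand inward at each pot's rim, on the block's +x and -x side of the pot
- pot0 (a point): centre of the inner floor of pot 0, 12 mm above the bench; axes as the wash block. The tabs hold down a nested sleeve's lugs; it comes straight up once turned 35 to 90 degrees either way, so that its x axis is that far from the block's. Two sprung rubber pads inside (+y and -y side) squeeze the sleeve with about 4 N each: turning and pulling drag by some newtons
- pot1 (a point): centre of the inner floor of pot 1, 12 mm above the bench; axes as the wash block. The tabs hold down a nested sleeve's lugs; it comes straight up once turned 35 to 90 degrees either way, so that its x axis is that far from the block's. Two sprung rubber pads inside (+y and -y side) squeeze the sleeve with about 4 N each: turning and pulling drag by some newtons
- pot2 (a point): centre of the inner floor of pot 2, 12 mm above the bench; axes as the wash block. The tabs hold down a nested sleeve's lugs; it comes straight up once turned 35 to 90 degrees either way, so that its x axis is that far from the block's. Two sprung rubber pads inside (+y and -y side) squeeze the sleeve with about 4 N each: turning and pulling drag by some newtons
- pot3 (a point): centre of the inner floor of pot 3, 12 mm above the bench; axes as the wash block. The tabs hold down a nested sleeve's lugs; it comes straight up once turned 35 to 90 degrees either way, so that its x axis is that far from the block's. Two sprung rubber pads inside (+y and -y side) squeeze the sleeve with about 4 N each: turning and pulling drag by some newtons
- sleeve0_center (a point): blue tube open at both ends, 52 mm outside, 45 mm bore, 85 mm high, 90 g (may be absent); this point: on its axis half-way up, z along the axis. Nested, it stands on the pot floor, rim 35 mm above the pot's. Lugs stand 5 mm out on its +x and -x side, 36 to 42 mm up, white marks on the rim above them; jammed, they sit 3 mm under the tabs, x axis within 0.12 rad of the block's
- sleeve1_center (a point): blue tube open at both ends, 52 mm outside, 45 mm bore, 85 mm high, 90 g (may be absent); this point: on its axis half-way up, z along the axis. Nested, it stands on the pot floor, rim 35 mm above the pot's. Lugs stand 5 mm out on its +x and -x side, 36 to 42 mm up, white marks on the rim above them; jammed, they sit 3 mm under the tabs, x axis within 0.12 rad of the block's
- sleeve2_center (a point): blue tube open at both ends, 52 mm outside, 45 mm bore, 85 mm high, 90 g (may be absent); this point: on its axis half-way up, z along the axis. Nested, it stands on the pot floor, rim 35 mm above the pot's. Lugs stand 5 mm out on its +x and -x side, 36 to 42 mm up, white marks on the rim above them; jammed, they sit 3 mm under the tabs, x axis within 0.12 rad of the block's
- sleeve3_center (a point): blue tube open at both ends, 52 mm outside, 45 mm bore, 85 mm high, 90 g (may be absent); this point: on its axis half-way up, z along the axis. Nested, it stands on the pot floor, rim 35 mm above the pot's. Lugs stand 5 mm out on its +x and -x side, 36 to 42 mm up, white marks on the rim above them; jammed, they sit 3 mm under the tabs, x axis within 0.12 rad of the block's
- drying_rack: fixed white plate 180 x 180 x 10 mm with four bare steel posts, axes 110 mm apart in a square. Origin at the centre of its underside, z up
- post0 (a point): foot of post 0 on the top of the rack's plate, 10 mm above the bench, on the post's axis, z up. The post is 38 mm in diameter up to 32 mm above this point and tapers to 22 mm at its top, 45 mm above this point
- post1 (a point): foot of post 1 on the top of the rack's plate, 10 mm above the bench, on the post's axis, z up. The post is 38 mm in diameter up to 32 mm above this point and tapers to 22 mm at its top, 45 mm above this point
- post2 (a point): foot of post 2 on the top of the rack's plate, 10 mm above the bench, on the post's axis, z up. The post is 38 mm in diameter up to 32 mm above this point and tapers to 22 mm at its top, 45 mm above this point
- post3 (a point): foot of post 3 on the top of the rack's plate, 10 mm above the bench, on the post's axis, z up. The post is 38 mm in diameter up to 32 mm above this point and tapers to 22 mm at its top, 45 mm above this point
- plate_stand: fixed aluminium stand with a fence. Origin at the foot of the fence's front face, on the bench, midway along it. The front face looks to its +x, to the left of the robot (world +y), is 90 mm wide (along y), 65 mm high and leans 12 degrees back (top towards -x); a 6 mm thick foot lies behind it, bare bench in front
- plate_center (a point): orange drip plate 110 mm (its x) x 56 mm (its y) x 14 mm (its z), about 100 g; this point is its centre. It starts flat on the bench in front of the fence, its near short edge about 10 to 30 mm from it, its x axis pointing about away from the fence
- bottle_amber: brown bottle with black cap, 56 mm across, 118 mm high, a bystander; origin at the centre of its underside
- bottle_blue_cap: white bottle with blue cap, 54 mm across, 100 mm high, a bystander; origin at the centre of its underside
Not all that is in view belongs to the job. There is more than one size of the part that bears plate_center; the job needs the larger.

How it is judged:
At the end, for the whole second after the job is handed in: every sleeve present is down over a post (axes within 7 mm, seated to about 5 mm, upright within 0.12 rad); the drip plate leans on the fence: long axis within 0.45 rad of vertical, centre within 25 mm of the fence foot line, 35 mm of its middle, 44 to 66 mm up (((horizontal distance between sleeve0_center and post0 below 0.007 m and z of sleeve0_center in the frame of post0 between 0.037 and 0.048 m and angle between the z axis of sleeve0_center and the z axis of post0, either way round below 0.12 rad) or (horizontal distance between sleeve0_center and post1 below 0.007 m and z of sleeve0_center in the frame of post1 between 0.037 and 0.048 m and angle between the z axis of sleeve0_center and the z axis of post1, either way round below 0.12 rad) or (horizontal distance between sleeve0_center and post2 below 0.007 m and z of sleeve0_center in the frame of post2 between 0.037 and 0.048 m and angle between the z axis of sleeve0_center and the z axis of post2, either way round below 0.12 rad) or (horizontal distance between sleeve0_center and post3 below 0.007 m and z of sleeve0_center in the frame of post3 between 0.037 and 0.048 m and angle between the z axis of sleeve0_center and the z axis of post3, either way round below 0.12 rad)) and ((horizontal distance between sleeve1_center and post0 below 0.007 m and z of sleeve1_center in the frame of post0 between 0.037 and 0.048 m and angle between the z axis of sleeve1_center and the z axis of post0, either way round below 0.12 rad) or (horizontal distance between sleeve1_center and post1 below 0.007 m and z of sleeve1_center in the frame of post1 between 0.037 and 0.048 m and angle between the z axis of sleeve1_center and the z axis of post1, either way round below 0.12 rad) or (horizontal distance between sleeve1_center and post2 below 0.007 m and z of sleeve1_center in the frame of post2 between 0.037 and 0.048 m and angle between the z axis of sleeve1_center and the z axis of post2, either way round below 0.12 rad) or (horizontal distance between sleeve1_center and post3 below 0.007 m and z of sleeve1_center in the frame of post3 between 0.037 and 0.048 m and angle between the z axis of sleeve1_center and the z axis of post3, either way round below 0.12 rad)) and ((horizontal distance between sleeve2_center and post0 below 0.007 m and z of sleeve2_center in the frame of post0 between 0.037 and 0.048 m and angle between the z axis of sleeve2_center and the z axis of post0, either way round below 0.12 rad) or (horizontal distance between sleeve2_center and post1 below 0.007 m and z of sleeve2_center in the frame of post1 between 0.037 and 0.048 m and angle between the z axis of sleeve2_center and the z axis of post1, either way round below 0.12 rad) or (horizontal distance between sleeve2_center and post2 below 0.007 m and z of sleeve2_center in the frame of post2 between 0.037 and 0.048 m and angle between the z axis of sleeve2_center and the z axis of post2, either way round below 0.12 rad) or (horizontal distance between sleeve2_center and post3 below 0.007 m and z of sleeve2_center in the frame of post3 between 0.037 and 0.048 m and angle between the z axis of sleeve2_center and the z axis of post3, either way round below 0.12 rad)) and ((horizontal distance between sleeve3_center and post0 below 0.007 m and z of sleeve3_center in the frame of post0 between 0.037 and 0.048 m and angle between the z axis of sleeve3_center and the z axis of post0, either way round below 0.12 rad) or (horizontal distance between sleeve3_center and post1 below 0.007 m and z of sleeve3_center in the frame of post1 between 0.037 and 0.048 m and angle between the z axis of sleeve3_center and the z axis of post1, either way round below 0.12 rad) or (horizontal distance between sleeve3_center and post2 below 0.007 m and z of sleeve3_center in the frame of post2 between 0.037 and 0.048 m and angle between the z axis of sleeve3_center and the z axis of post2, either way round below 0.12 rad) or (horizontal distance between sleeve3_center and post3 below 0.007 m and z of sleeve3_center in the frame of post3 between 0.037 and 0.048 m and angle between the z axis of sleeve3_center and the z axis of post3, either way round below 0.12 rad)) and angle between the x axis of plate_center and the z axis of plate_stand, either way round below 0.45 rad and x of plate_center in the frame of plate_stand between -0.025 and 0.025 m and y of plate_center in the frame of plate_stand between -0.035 and 0.035 m and z of plate_center in the frame of plate_stand between 0.044 and 0.066 m); the robot touches nothing.
It fails at once if bottle_amber moved more than 3 cm (distance of bottle_amber from where it was at the start of the episode above 0.03 m).
It fails at once if bottle_blue_cap moved more than 3 cm (distance of bottle_blue_cap from where it was at the start of the episode above 0.03 m).
Of sleeve0, sleeve1, sleeve2, sleeve3 only 3 to 4 are there at a start; the rules pass over those that are not, and their reading is None.
At some moment in a run one of drip_plate may be knocked a few centimetres aside while the robot is not near it.
It also fails if it takes over 210 s, if anything falls off the work surface, if the arm or the gripper's body presses on something with over 40 N, if the wrist force passes 120 N, or if a joint passes its speed limit or range.

### The arm

A 6-joint arm with a two-finger parallel gripper is mounted at the origin on a cart in front of the work surface, level with it; the furniture and walls round the work are solid. World frame = base frame: x ahead of the robot, y to its left, z up, the work surface at z = 0. Lengths are in m, angles in rad, forces in N, time in s.
With the tool pointing down it reaches from about 0.375 to 0.9 m from the base axis. Payload 3.1 kg.
Tool frame: the origin (TCP) lies at the centre of the arm's flange, where the gripper is bolted on; the fingertips stand 182 mm ahead of it and the grasp point (between the pads) lies 164 mm ahead of it; z points along the fingers, x is the direction in which the jaws open and shut, and the axes are right-handed (so a half turn about z gives the same grasp; the last joint's range is limited). The gripper opens to 87 mm and grips with 3 to 60 N. Pads are 19 mm wide; open, the fingers measure 117 mm over their backs; the gripper's body (75 mm by 190 mm) begins 51 mm behind the grasp point.
Start: joints at [-1.472, 0.527, 1.433, -0, 1.181, -0.178], TCP at [0.171, -0.601, 0.405] pointing down, gripper open.
Joint ranges: [-3.08, 3.08], [-0.75, 2.2], [0.22, 2.44], [-1.43, 4.57], [0, 2.65], [-2.85, 2.85]. Speed limits (rad/s): [2.79, 2.79, 3.14, 3.14, 3.14, 3.14].

### API

Orientations are given as a unit quaternion [x, y, z, w].
In Python, from rig import status, eyes, robot gives the robot as it stands. The module is installed in compiled form; this text tells all that it offers.
- The arm moves only by the tool step_arm, never from a script. Its argument "steps" is a list of rows, each a list of 7 numbers: the closure, from -1 (fully open) to 1 (shut), so that 0 is half open, then the shift along the tool's x, y, z each as a share of 0.025 m, from -1 to 1, then the turn, a rotation vector about the tool's x, y, z each as a share of 8 degrees, from -1 to 1. In form: [[jaw, dx, dy, dz, rx, ry, rz], ...]. A call has exactly 10 rows; each row shifts and turns the commanded pose from where the row before left it, along the tool's axes as they then stand; what a row does not reach is not made up. A row lasts 1/10 s, in which the tool goes at most 50 mm and 8.59 degrees, less where a joint would pass 70% of its speed; a pose out of reach is approached as far as the arm can. A call with a number of a shift or a turn outside -1 to 1 is refused whole. A call with a gripper value outside its range is refused whole. The fingers move at their own pace and stop on an object; "squeeze" is the grip in N (left out, the last holds). Time passes only in rows, so rows that do not move let the fingers close, or fill a call up. It gives the time, the measured TCP pose, the force and the opening at its end, in the units of the state.
- status.get_obs(): the state, without advancing time (a new reading comes with each control period).
- eyes.camera(name): name is "scene" or "top" or "wrist"; returns (picture, depth): 480x640x3 uint8, red, green, blue; 480x640 float32, m along the optical axis (not along the pixel's ray), 0 where there is no reading.
- eyes.camera_info(name): a dict with "K" (3x3 intrinsics, pixels), "R" (3x3) and "t" (3): a world point X has camera coordinates R X + t. Camera axes: x right, y down, z forward; pixel columns grow to the right and rows downward; lengths in m; the calibration is good to about 2 mm. A picture is of the moment at which its call begins: read the wrist's pose just before it. camera_info takes no time and is no camera call; for the wrist camera it gives the pose at the moment of the call.
- robot.hand_in(): hands the job in, once; it reports no verdict.
The state is a dict: "time": time; "q": joint angles; "joint_velocities": joint speeds; "joint_torque": joint torques, N m; "position": TCP position; "tool_rot": TCP orientation; "ft_force": force on the tool from outside, world axes, zero at the start; "moment": the same for the moment, N m; "grip_width": finger opening in m.
Only numpy, scipy, OpenCV 4.12 (cv2) and the standard library are available. Lean on these libraries where they do the work, as an engineer would, in place of code of your own. Each camera call takes 0.05 s, during which the arm holds its last target.

## Working session

There is one attempt and no reset: what is moved stays moved. The work goes in short steps, Python scripts to look and compute and a tool call to move; the robot and the scene stay as the last step left them, time stands still between calls to the robot, and variables do not carry over. Pictures are saved under pics/ and viewed, and the job is handed in when it is done.

Besides the shell and the picture viewer there is one more tool, called as name([rows], argument=value, ...), one row to a line, values as JSON. step_arm: Moves the arm, as the interface text tells. Its arguments: {"type":"object","properties":{"steps":{"type":"array"},"squeeze":{"type":"number"}},"required":["steps"]}

```bash
mkdir -p pics; ls; cat > h.py <<'E'
import numpy as np, cv2
from rig import status, eyes, robot
from scipy.spatial.transform import Rotation as R
def snap(n,f=None):
    inf=eyes.camera_info(n); p,d=eyes.camera(n)
    np.savez('last_%s.npz'%n,p=p,d=d,K=inf['K'],R=inf['R'],t=inf['t'])
    if f: cv2.imwrite('pics/%s.png'%f,p[:,:,::-1])
    return p,d,inf
def load(n): 
    z=np.load('last_%s.npz'%n); return z['p'],z['d'],z
def world(d,inf):
    K,Rm,t=inf['K'],inf['R'],inf['t']
    v,u=np.mgrid[0:480,0:640]
    c=np.stack([(u-K[0,2])/K[0,0]*d,(v-K[1,2])/K[1,1]*d,d],-1)
    return (c-t)@Rm   # R^T (c-t)
def proj(X,inf):
    c=np.asarray(X)@np.array(inf['R']).T+inf['t']; p=c@np.array(inf['K']).T; return p[...,:2]/p[...,2:]
E
python3 - <<'E'
from h import *
o=status.get_obs()
print(o['time'],o['position'],o['tool_rot'],o['ft_force'],o['grip_width'])
for n in ['scene','top','wrist']:
    p,d,i=snap(n,n+'0'); print(n,np.round(i['t'],3),np.round(i['R'],3).tolist(),np.round(i['K'],1).tolist())
E
```

```text
pics
0.0 [ 0.17138853 -0.60068307  0.40374963] [ 7.98194100e-01 -6.02399314e-01 -7.58069817e-04 -8.18347152e-04] [-0.37656659  0.10527144 -0.16997489] 0.08714806130312747
scene [0.367 0.351 1.19 ] [[-0.664, -0.747, -0.012], [-0.502, 0.458, -0.734], [0.554, -0.482, -0.679]] [[562.1, 0.0, 323.1], [0.0, 562.1, 230.3], [0.0, 0.0, 1.0]]
top [-0.002  0.601  1.286] [[-0.012, -1.0, -0.006], [-0.995, 0.012, -0.104], [0.104, 0.004, -0.995]] [[573.9, 0.0, 316.8], [0.0, 573.9, 235.0], [0.0, 0.0, 1.0]]
wrist [-0.624 -0.027  0.389] [[0.273, -0.962, -0.002], [-0.934, -0.266, 0.24], [-0.232, -0.064, -0.971]] [[421.9, 0.0, 328.8], [0.0, 421.9, 242.4], [0.0, 0.0, 1.0]]
```

View pics/top0.png

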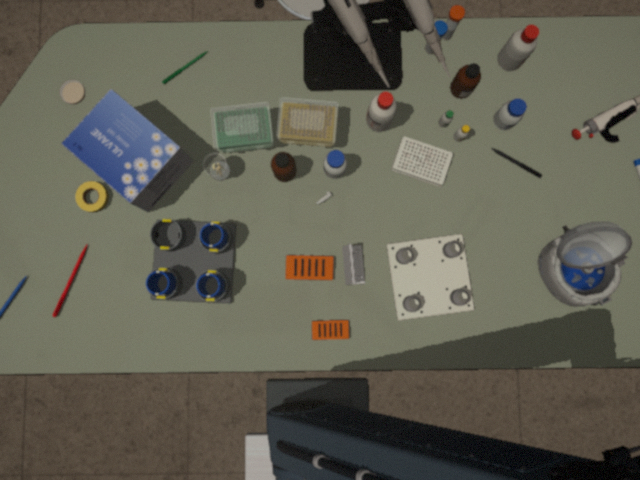

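View pics/scene0.png

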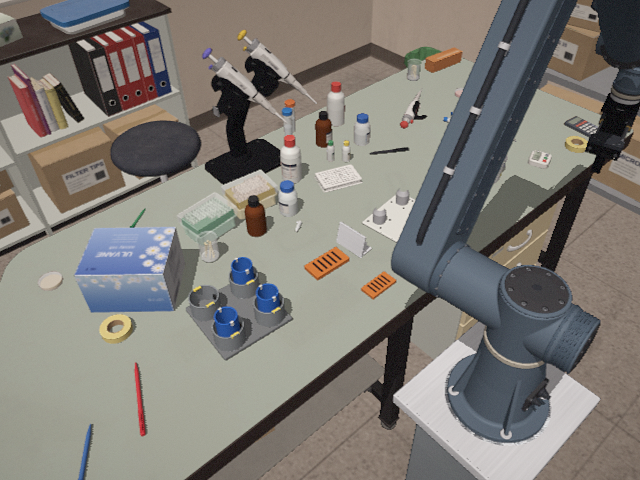

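```bash
cat > meas.py <<'E'
from h import *
import sys
p,d,i=load('top'); W=world(d,i); W[d==0]=np.nan
hsv=cv2.cvtColor(p,cv2.COLOR_RGB2HSV)
x,y,z=W[...,0],W[...,1],W[...,2]
tab=np.nanmedian(z[330:350,200:300]); print('table z',tab)
def comps(m,name,amin):
    n,l,s,c=cv2.connectedComponentsWithStats(m.astype(np.uint8))
    for k in range(1,n):
        if s[k,4]>=amin:
            mm=l==k; pts=W[mm][:,:2].astype(np.float32); r=cv2.minAreaRect(pts)
            print(name,s[k,4],'px',np.round(c[k]),'mean',np.round(np.nanmean(W[mm],0),4),'rect',np.round(r[0],4),np.round(r[1],4),round(r[2],1),'zmax',np.round(np.nanpercentile(z[mm],95),4))
roi=np.zeros(d.shape,bool); roi[200:350,130:500]=1
comps(roi&(z>tab+.085),'sleeve rim',15)
comps(roi&(z>tab+.045)&(z<tab+.075)&(x<1)&(y<-0.1),'post top',5)
H,S,V=hsv[...,0],hsv[...,1],hsv[...,2]
comps(roi&(H<14)&(S>150),'orange',60)
comps(roi&(z>tab+.004)&(z<tab+.016)&(np.arange(640)[None]>380)&(S<60),'rack',200)
comps(roi&(z>tab+.006)&(z<tab+.018)&(np.arange(640)[None]<240),'block',200)
comps(roi&(z>tab+.03)&(np.arange(640)[None]>338)&(np.arange(640)[None]<375),'fence',5)
r2=np.zeros(d.shape,bool); r2[140:190,260:360]=1
comps(r2&(z>tab+.03),'bottle',30)
E
python3 meas.py
```

```text
table z -0.0008475590144855713
sleeve rim 53 px [135. 202.] mean [0.6698 0.385  0.108 ] rect [0.6715 0.3849] [0.0063 0.0175] 43.0 zmax 0.1322
sleeve rim 162 px [211. 234.] mean [0.5988 0.2211 0.0948] rect [0.599  0.2214] [0.0506 0.0504] 39.4 zmax 0.1002
sleeve rim 179 px [157. 282.] mean [0.4959 0.3385 0.0942] rect [0.4956 0.3379] [0.0504 0.0513] 34.2 zmax 0.0999
sleeve rim 156 px [208. 284.] mean [0.4891 0.2287 0.0949] rect [0.489  0.2281] [0.0497 0.0516] 0.1 zmax 0.0997
post top 100 px [453. 248.] mean [ 0.5649 -0.3149  0.0489] rect [ 0.5656 -0.3165] [0.0323 0.0322] 88.8 zmax 0.0551
post top 103 px [404. 254.] mean [ 0.5523 -0.2057  0.0496] rect [ 0.5522 -0.2078] [0.035  0.0329] 54.6 zmax 0.0545
post top 108 px [460. 296.] mean [ 0.4572 -0.3271  0.0496] rect [ 0.4576 -0.3295] [0.0346 0.0312] 89.0 zmax 0.0557
post top 115 px [412. 303.] mean [ 0.4433 -0.2193  0.0503] rect [ 0.4432 -0.2204] [0.0339 0.0338] 29.6 zmax 0.0563
orange 1043 px [309. 267.] mean [0.5279 0.0094 0.0137] rect [0.5371 0.0074] [0.1052 0.0532] 77.7 zmax 0.0181
orange 680 px [330. 329.] mean [ 0.3851 -0.0372  0.010
[... 241 characters left out ...]
5] [0.1909 0.1878] 86.3 zmax 0.0159
block 440 px [168. 234.] mean [0.6093 0.3385 0.0115] rect [0.6092 0.3389] [0.0503 0.0594] 80.9 zmax 0.0156
fence 263 px [350. 263.] mean [ 0.5332 -0.0818  0.0535] rect [ 0.5335 -0.0816] [0.0899 0.0136] 3.9 zmax 0.0664
bottle 84 px [266. 143.] mean [0.8108 0.1054 0.0595] rect [0.8106 0.1047] [0.0089 0.031 ] 6.1 zmax 0.0738
bottle 212 px [312. 142.] mean [ 8.136e-01 -6.000e-04  5.380e-02] rect [0.8142 0.0125] [0.1279 0.0086] 85.3 zmax 0.0714
bottle 501 px [334. 163.] mean [ 0.7575 -0.0506  0.082 ] rect [ 0.7611 -0.0506] [0.0524 0.0468] 68.9 zmax 0.1028
bottle 573 px [283. 165.] mean [0.7521 0.0646 0.0882] rect [0.7581 0.0663] [0.0545 0.0545] 30.6 zmax 0.1197
```

```bash
python3 - <<'E'
import cv2
a=cv2.imread('pics/top0.png')
cv2.imwrite('pics/crop1.png',cv2.resize(a[205:345,140:340],None,fx=4,fy=4,interpolation=cv2.INTER_CUBIC)[:,:800])
cv2.imwrite('pics/crop2.png',cv2.resize(a[205:345,280:480],None,fx=4,fy=4,interpolation=cv2.INTER_CUBIC))
E
```

```text
(no output)
```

View pics/crop1.png

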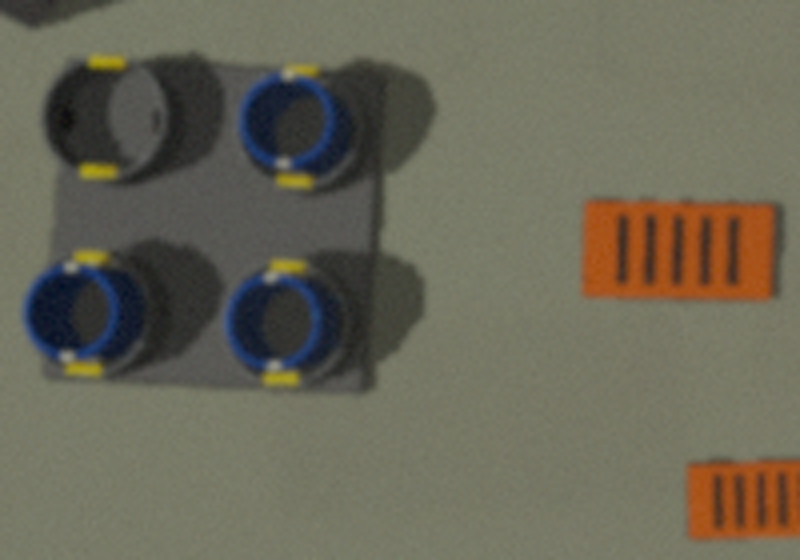

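View pics/crop2.png

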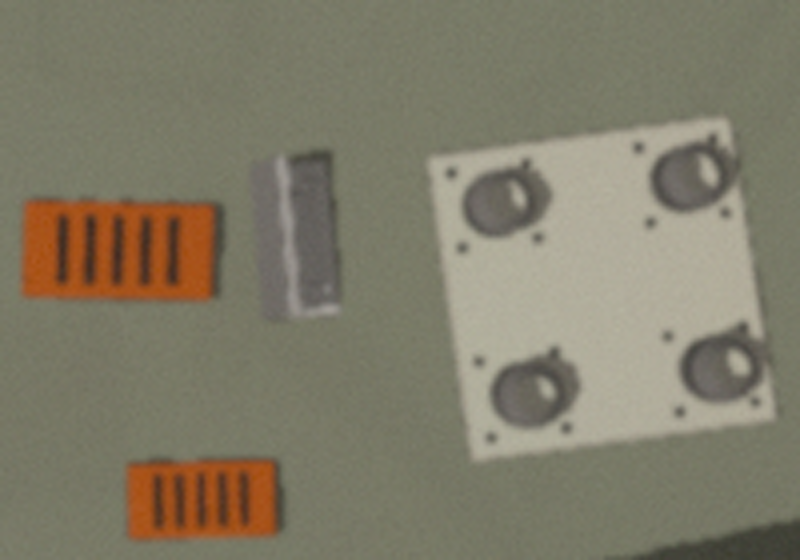

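```bash
cat > plan.py <<'E'
from h import *
from scipy.linalg import logm
import sys
def pose():
    o=status.get_obs(); T=np.eye(4); T[:3,:3]=R.from_quat(o['tool_rot']).as_matrix(); T[:3,3]=o['position']; return T
def down(psi,tilt=0):
    # tool z down, x at yaw psi ; tilt = rotation about world x(deg)
    c,s=np.cos(np.radians(psi)),np.sin(np.radians(psi))
    M=np.array([[c,s,0],[s,-c,0],[0,0,-1.]])
    return R.from_euler('x',tilt,degrees=True).as_matrix()@M
def rows(pos,Rot,T0=None,grasp=False):
    T0=pose() if T0 is None else T0
    T=np.eye(4);T[:3,:3]=Rot;T[:3,3]=np.array(pos)-(Rot[:,2]*.164 if grasp else 0)
    L=np.real(logm(np.linalg.inv(T0)@T)); w=np.degrees([L[2,1],L[0,2],L[1,0]]); v=L[:3,3]
    n=max(np.abs(v).max()/.025,np.abs(w).max()/8)
    for N in sorted({int(np.ceil(n)),int(np.ceil(n/10)*10)}):
        if N: print('N',N,'row',np.round(np.r_[v/.025,w/8]/N,3))
    return T
E
python3 - <<'E'
from plan import *
T=rows([.46,-.3,.42],down(0))
T=rows([.50,.24,.45],down(0),T)
E
```

```text
N 18 row [ 0.117 -0.987 -0.035 -0.001  0.    -0.514]
N 20 row [ 0.106 -0.888 -0.032 -0.     0.    -0.463]
N 22 row [ 0.073 -0.982 -0.055  0.     0.     0.   ]
N 30 row [ 0.053 -0.72  -0.04   0.     0.     0.   ]
```

step_arm([
  [-1, 0.106, -0.888, -0.032, 0, 0, -0.463],
  [-1, 0.106, -0.888, -0.032, 0, 0, -0.463],
  [-1, 0.106, -0.888, -0.032, 0, 0, -0.463],
  [-1, 0.106, -0.888, -0.032, 0, 0, -0.463],
  [-1, 0.106, -0.888, -0.032, 0, 0, -0.463],
  [-1, 0.106, -0.888, -0.032, 0, 0, -0.463],
  [-1, 0.106, -0.888, -0.032, 0, 0, -0.463],
  [-1, 0.106, -0.888, -0.032, 0, 0, -0.463],
  [-1, 0.106, -0.888, -0.032, 0, 0, -0.463],
  [-1, 0.106, -0.888, -0.032, 0, 0, -0.463],
])

```text
time: 1.15
position: [0.37, -0.5048, 0.4123]
tool_rot: [0.949, -0.316, -0.0, -0.0]
ft_force: [0.8, -0.9, -0.2]
grip_width: 0.0868
```

step_arm([
  [-1, 0.106, -0.888, -0.032, 0, 0, -0.463],
  [-1, 0.106, -0.888, -0.032, 0, 0, -0.463],
  [-1, 0.106, -0.888, -0.032, 0, 0, -0.463],
  [-1, 0.106, -0.888, -0.032, 0, 0, -0.463],
  [-1, 0.106, -0.888, -0.032, 0, 0, -0.463],
  [-1, 0.106, -0.888, -0.032, 0, 0, -0.463],
  [-1, 0.106, -0.888, -0.032, 0, 0, -0.463],
  [-1, 0.106, -0.888, -0.032, 0, 0, -0.463],
  [-1, 0.106, -0.888, -0.032, 0, 0, -0.463],
  [-1, 0.106, -0.888, -0.032, 0, 0, -0.463],
])

```text
time: 2.15
position: [0.4699, -0.309, 0.4205]
tool_rot: [1.0, 0.001, -0.0, -0.0]
ft_force: [-0.0, 0.0, -0.3]
grip_width: 0.0871
```

```bash
python3 - <<'E'
from plan import *
print(pose())
p,d,i=snap('wrist','w1'); print(-np.array(i['R']).T@i['t'])
E
```

```text
[[ 9.99996343e-01  2.68822211e-03 -2.96745968e-04  4.69888756e-01]
 [ 2.68835749e-03 -9.99996282e-01  4.56743342e-04 -3.09012851e-01]
 [-2.95517037e-04 -4.57539431e-04 -9.99999852e-01  4.20463572e-01]
 [ 0.00000000e+00  0.00000000e+00  0.00000000e+00  1.00000000e+00]]
[ 0.47036316 -0.24315171  0.39975101]
```

View pics/w1.png

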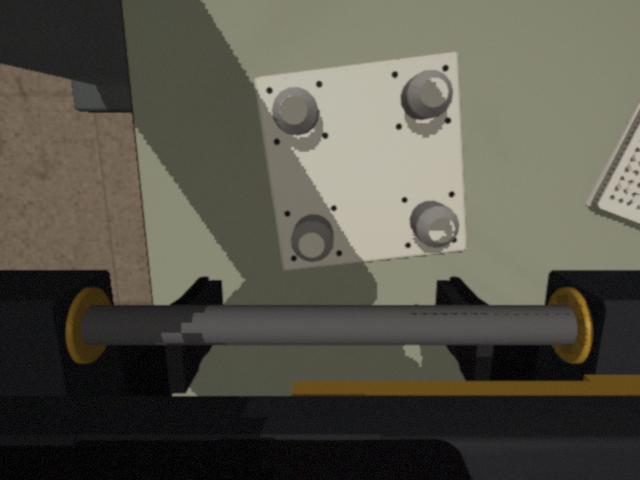

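```bash
cat > circ.py <<'E'
from plan import *
from scipy.optimize import least_squares
def topcirc(n,zlo,zhi,box,rad,amin=40):
    p,d,i=load(n); W=world(d,i); x,y,z=np.moveaxis(W,-1,0)
    m=(d>0.1)&(z>zlo)&(z<zhi)&(x>box[0])&(x<box[1])&(y>box[2])&(y<box[3])
    nn,l,s,c=cv2.connectedComponentsWithStats(m.astype(np.uint8)); out=[]
    for k in range(1,nn):
        if s[k,4]<amin: continue
        P=W[l==k]; (cx,cy),r=cv2.minEnclosingCircle(P[:,:2].astype(np.float32))
        # robust boundary circle via convex hull fit
        h=cv2.convexHull(P[:,:2].astype(np.float32))[:,0]
        f=least_squares(lambda a:np.hypot(h[:,0]-a[0],h[:,1]-a[1])-a[2],[cx,cy,r],loss='soft_l1',f_scale=.001).x
        print('px',np.round(c[k]),'n',s[k,4],'mean',np.round(P.mean(0),4),'fit',np.round(f,4),'zmed',round(np.median(P[:,2]),4))
        out.append(f)
    return out
E
python3 - <<'E'
from circ import *
f=topcirc('wrist',.051,.07,(.35,.7,-.45,-.1),.011)
p,d,i=load('wrist'); W=world(d,i); x,y,z=np.moveaxis(W,-1,0)
m=(d>.1)&(z>.004)&(z<.015)&(y<-.1)&(x>.37)&(y>-.4)
r=cv2.minAreaRect(W[m][:,:2].astype(np.float32)); print(r, np.median(z[m]))
E
```

```text
px [429.  94.] n 255 mean [ 0.5488 -0.2101  0.0527] fit [ 0.551  -0.209   0.0132] zmed 0.0525
px [294. 110.] n 246 mean [ 0.4434 -0.2222  0.0527] fit [ 0.4422 -0.222   0.0132] zmed 0.0525
px [436. 226.] n 191 mean [ 0.5603 -0.3154  0.0528] fit [ 0.564  -0.3178  0.013 ] zmed 0.0526
px [312. 241.] n 189 mean [ 0.456  -0.3284  0.0527] fit [ 0.4554 -0.3307  0.013 ] zmed 0.0527
((0.5831658840179443, -0.2602696418762207), (0.34105420112609863, 0.18032033741474152), 6.993161201477051) 0.0093497178262677
```

step_arm([
  [-1, 0.07, -0.98, -0.05, 0, 0, 0],
  [-1, 0.07, -0.98, -0.05, 0, 0, 0],
  [-1, 0.07, -0.98, -0.05, 0, 0, 0],
  [-1, 0.07, -0.98, -0.05, 0, 0, 0],
  [-1, 0.07, -0.98, -0.05, 0, 0, 0],
  [-1, 0.07, -0.98, -0.05, 0, 0, 0],
  [-1, 0.07, -0.98, -0.05, 0, 0, 0],
  [-1, 0.07, -0.98, -0.05, 0, 0, 0],
  [-1, 0.07, -0.98, -0.05, 0, 0, 0],
  [-1, 0.07, -0.98, -0.05, 0, 0, 0],
])

```text
time: 3.2
position: [0.4871, -0.0642, 0.4332]
tool_rot: [1.0, -0.0, -0.0, -0.0]
ft_force: [-1.2, -0.9, 0.3]
grip_width: 0.0868
```

step_arm([
  [-1, 0.07, -0.98, -0.05, 0, 0, 0],
  [-1, 0.07, -0.98, -0.05, 0, 0, 0],
  [-1, 0.07, -0.98, -0.05, 0, 0, 0],
  [-1, 0.07, -0.98, -0.05, 0, 0, 0],
  [-1, 0.07, -0.98, -0.05, 0, 0, 0],
  [-1, 0.07, -0.98, -0.05, 0, 0, 0],
  [-1, 0.07, -0.98, -0.05, 0, 0, 0],
  [-1, 0.07, -0.98, -0.05, 0, 0, 0],
  [-1, 0, 0, 0, 0, 0, 0],
  [-1, 0, 0, 0, 0, 0, 0],
])

```text
time: 4.2
position: [0.5011, 0.1311, 0.443]
tool_rot: [1.0, 0.001, -0.0, 0.0]
ft_force: [1.7, -0.5, -0.2]
grip_width: 0.0874
```

```bash
python3 - <<'E'
from circ import *
print(pose()[:3,3])
snap('wrist','w2')
topcirc('wrist',.085,.11,(.4,.7,.15,.4),.026)
E
```

```text
[0.50111076 0.1310781  0.44300625]
px [309.  90.] n 1269 mean [0.4874 0.2306 0.0952] fit [0.4881 0.2282 0.0257] zmed 0.096
px [460. 101.] n 1578 mean [0.5991 0.2224 0.0942] fit [0.5977 0.2214 0.0259] zmed 0.0957
```

View pics/w2.png

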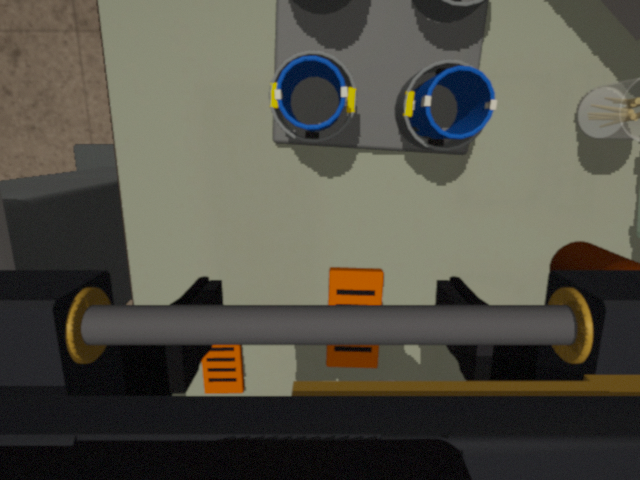

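```bash
python3 - <<'E'
from plan import *
T=rows([.4885,.2282,.15],down(-60),grasp=True)
T=rows([.4885,.2282,.083],down(-60),T,grasp=True)
E
```

```text
N 8 row [-0.313 -0.41   0.645  0.001  0.     0.937]
N 10 row [-0.25  -0.328  0.516  0.001  0.     0.75 ]
N 3 row [0.    0.    0.893 0.    0.    0.   ]
N 10 row [0.    0.    0.268 0.    0.    0.   ]
```

step_arm([
  [-1, -0.25, -0.328, 0.516, 0, 0, 0.75],
  [-1, -0.25, -0.328, 0.516, 0, 0, 0.75],
  [-1, -0.25, -0.328, 0.516, 0, 0, 0.75],
  [-1, -0.25, -0.328, 0.516, 0, 0, 0.75],
  [-1, -0.25, -0.328, 0.516, 0, 0, 0.75],
  [-1, -0.25, -0.328, 0.516, 0, 0, 0.75],
  [-1, -0.25, -0.328, 0.516, 0, 0, 0.75],
  [-1, -0.25, -0.328, 0.516, 0, 0, 0.75],
  [-1, -0.25, -0.328, 0.516, 0, 0, 0.75],
  [-1, -0.25, -0.328, 0.516, 0, 0, 0.75],
])

```text
time: 5.25
position: [0.4839, 0.227, 0.3137]
tool_rot: [0.864, -0.503, -0.0, 0.0]
ft_force: [-0.5, 0.3, -0.8]
grip_width: 0.087
```

```bash
python3 - <<'E'
from plan import *
print(pose()[:3,3],status.get_obs()['q'])
T=rows([.4885,.2282,.083],down(-60),grasp=True)
E
```

```text
[0.48391401 0.22703711 0.31368806] [ 2.29582297e-01  5.37452957e-01  1.74558657e+00 -4.78877790e-04
  8.58969147e-01  1.28324100e+00]
N 3 row [ 0.017 -0.061  0.889  0.001 -0.001 -0.015]
N 10 row [ 0.005 -0.018  0.267  0.    -0.    -0.004]
```

step_arm([
  [-1, 0, 0, 0, 0, 0, 0],
  [-1, 0, 0, 0.5, 0, 0, 0],
  [-1, 0, 0, 0.5, 0, 0, 0],
  [-1, 0, 0, 0, 0, 0, 0],
  [-1, 0, 0, 0, 0, 0, 0],
  [-1, 0, 0, 0, 0, 0, 0],
  [-1, 0, 0, 0, 0, 0, 0],
  [-1, 0, 0, 0, 0, 0, 0],
  [-1, 0, 0, 0, 0, 0, 0],
  [-1, 0, 0, 0, 0, 0, 0],
])

```text
time: 6.25
position: [0.4836, 0.228, 0.2894]
tool_rot: [0.866, -0.5, 0.0, -0.0]
ft_force: [-0.3, 0.9, 0.5]
grip_width: 0.087
```

```bash
python3 - <<'E'
from plan import *
print(pose()[:3,3],status.get_obs()['q'])
T=rows([.4885,.2282,.083],down(-60),grasp=True)
E
```

```text
[0.48357961 0.22798534 0.28943408] [ 2.31411720e-01  5.76908563e-01  1.76264029e+00 -2.03815811e-05
  8.01693667e-01  1.27850959e+00]
N 2 row [ 0.045 -0.087  0.849 -0.001 -0.     0.   ]
N 10 row [ 0.009 -0.017  0.17  -0.    -0.     0.   ]
```

step_arm([
  [-1, 0.09, -0.174, 0, 0, 0, 0],
  [-1, 0, 0, 0.425, 0, 0, 0],
  [-1, 0, 0, 0.425, 0, 0, 0],
  [-1, 0, 0, 0.425, 0, 0, 0],
  [-1, 0, 0, 0.425, 0, 0, 0],
  [-1, 0, 0, 0, 0, 0, 0],
  [-1, 0, 0, 0, 0, 0, 0],
  [1, 0, 0, 0, 0, 0, 0],
  [1, 0, 0, 0, 0, 0, 0],
  [1, 0, 0, 0, 0, 0, 0],
], squeeze=40)

```text
time: 7.25
position: [0.4886, 0.2282, 0.2472]
tool_rot: [0.866, -0.5, 0.0, -0.0]
ft_force: [0.1, 0.5, 0.5]
grip_width: 0.0705
```

step_arm([
  [1, 0, 0, 0, 0, 0, 0],
  [1, 0, 0, 0, 0, 0, 0],
  [1, 0, 0, 0, 0, 0, 0],
  [1, 0, 0, 0, 0, 0, 0],
  [1, 0, 0, 0, 0, 0, 0],
  [1, 0, 0, 0, 0, 0, 0],
  [1, 0, 0, 0, 0, 0, 0],
  [1, 0, 0, 0, 0, 0, 0],
  [1, 0, 0, 0, 0, 0, 0],
  [1, 0, 0, 0, 0, 0, 0],
])

```text
time: 8.25
position: [0.4884, 0.2283, 0.2469]
tool_rot: [0.866, -0.5, -0.0, -0.0]
ft_force: [-1.4, 1.8, 5.4]
grip_width: 0.052
```

step_arm([
  [1, 0, 0, 0, 0, 0, -0.8],
  [1, 0, 0, 0, 0, 0, -0.8],
  [1, 0, 0, 0, 0, 0, -0.8],
  [1, 0, 0, 0, 0, 0, -0.8],
  [1, 0, 0, 0, 0, 0, -0.8],
  [1, 0, 0, 0, 0, 0, -0.8],
  [1, 0, 0, 0, 0, 0, -0.8],
  [1, 0, 0, 0, 0, 0, -0.8],
  [1, 0, 0, 0, 0, 0, -1.1],
  [1, 0, 0, 0, 0, 0, 0],
])

```text
out of range: row 9 has -1.1, outside -1 to 1
```

```bash
python3 - <<'E'
from plan import *
o=status.get_obs();print(o['moment'],pose())
snap('wrist','w3')
E
```

```text
[ 0.3102968   0.2781356  -0.07897332] [[ 4.99812013e-01 -8.66133911e-01  2.37849930e-05  4.88427441e-01]
 [-8.66133880e-01 -4.99811987e-01  2.82139697e-04  2.28273558e-01]
 [-2.32482734e-04 -1.61617798e-04 -9.99999960e-01  2.46933062e-01]
 [ 0.00000000e+00  0.00000000e+00  0.00000000e+00  1.00000000e+00]]
```

View pics/w3.png

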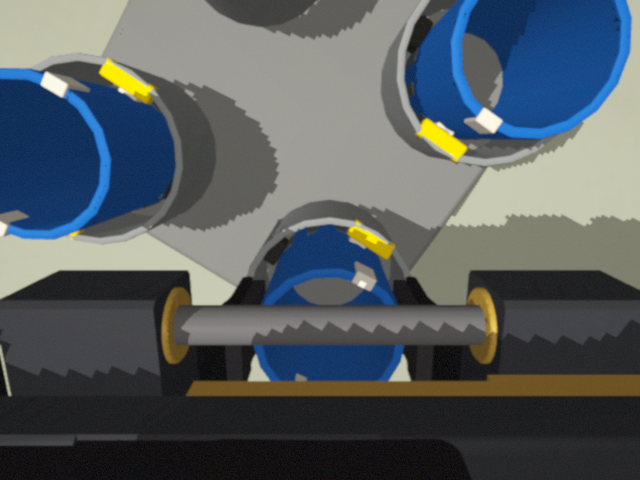

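step_arm([
  [1, 0, 0, 0, 0, 0, -0.8],
  [1, 0, 0, 0, 0, 0, -0.8],
  [1, 0, 0, 0, 0, 0, -0.8],
  [1, 0, 0, 0, 0, 0, -0.8],
  [1, 0, 0, 0, 0, 0, -0.8],
  [1, 0, 0, 0, 0, 0, -0.8],
  [1, 0, 0, 0, 0, 0, -0.8],
  [1, 0, 0, 0, 0, 0, -0.95],
  [1, 0, 0, 0, 0, 0, -0.95],
  [1, 0, 0, 0, 0, 0, 0],
])

```text
time: 9.3
position: [0.4887, 0.228, 0.2469]
tool_rot: [1.0, 0.001, 0.0, 0.0]
ft_force: [-1.1, 0.6, 4.5]
grip_width: 0.0518
```

```bash
python3 - <<'E'
from plan import *
o=status.get_obs();print(o['moment'],pose())
snap('wrist','w4')
E
```

```text
[ 0.101771   -0.03367855  0.23376486] [[ 9.99998694e-01  1.29633792e-03  9.65111659e-04  4.88736994e-01]
 [ 1.29679833e-03 -9.99999046e-01 -4.76572951e-04  2.28038124e-01]
 [ 9.64492938e-04  4.77823884e-04 -9.99999421e-01  2.46921616e-01]
 [ 0.00000000e+00  0.00000000e+00  0.00000000e+00  1.00000000e+00]]
```

View pics/w4.png

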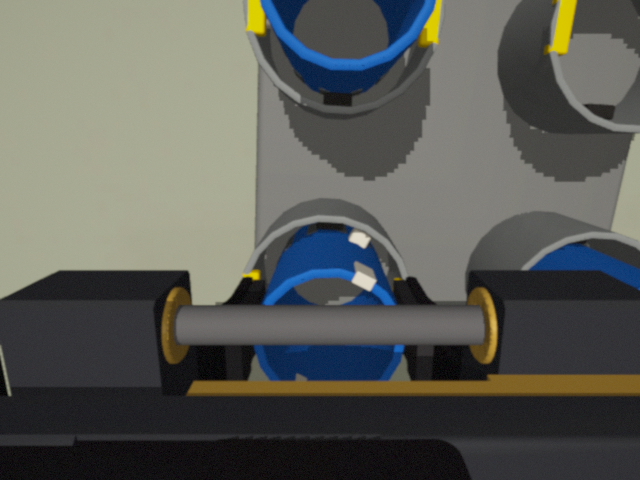

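step_arm([
  [1, 0, 0, -0.3, 0, 0, 0],
  [1, 0, 0, -0.4, 0, 0, 0],
  [1, 0, 0, -0.5, 0, 0, 0],
  [1, 0, 0, -0.5, 0, 0, 0],
  [1, 0, 0, -0.5, 0, 0, 0],
  [1, 0, 0, -0.5, 0, 0, 0],
  [1, 0, 0, -0.5, 0, 0, 0],
  [1, 0, 0, -0.6, 0, 0, 0],
  [1, 0, 0, -0.6, 0, 0, 0],
  [1, 0, 0, -0.6, 0, 0, 0],
])

```text
time: 10.35
position: [0.4883, 0.2281, 0.3733]
tool_rot: [1.0, -0.0, 0.0, -0.0]
ft_force: [1.0, 0.1, -0.6]
grip_width: 0.0521
```

```bash
python3 - <<'E'
from plan import *
print(pose()[:3,3])
T=rows([.4424,-.2212,.21],down(0),grasp=True)
snap('scene','s1')
E
```

```text
[0.48831319 0.22808944 0.37327733]
N 18 row [-0.102  0.998 -0.002 -0.    -0.    -0.   ]
N 20 row [-0.092  0.899 -0.001 -0.    -0.    -0.   ]
```

View pics/s1.png

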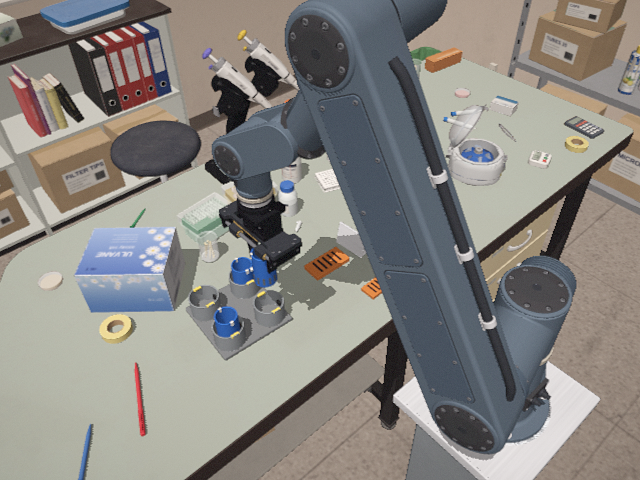

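step_arm([
  [1, -0.09, 0.9, 0, 0, 0, 0],
  [1, -0.09, 0.9, 0, 0, 0, 0],
  [1, -0.09, 0.9, 0, 0, 0, 0],
  [1, -0.09, 0.9, 0, 0, 0, 0],
  [1, -0.09, 0.9, 0, 0, 0, 0],
  [1, -0.09, 0.9, 0, 0, 0, 0],
  [1, -0.09, 0.9, 0, 0, 0, 0],
  [1, -0.09, 0.9, 0, 0, 0, 0],
  [1, -0.09, 0.9, 0, 0, 0, 0],
  [1, -0.09, 0.9, 0, 0, 0, 0],
])

```text
time: 11.4
position: [0.4657, 0.0023, 0.3721]
tool_rot: [1.0, -0.0, 0.0, 0.0]
ft_force: [-0.3, 0.1, -1.1]
grip_width: 0.052
```

step_arm([
  [1, -0.09, 0.9, 0, 0, 0, 0],
  [1, -0.09, 0.9, 0, 0, 0, 0],
  [1, -0.09, 0.9, 0, 0, 0, 0],
  [1, -0.09, 0.9, 0, 0, 0, 0],
  [1, -0.09, 0.9, 0, 0, 0, 0],
  [1, -0.09, 0.9, 0, 0, 0, 0],
  [1, -0.09, 0.9, 0, 0, 0, 0],
  [1, -0.09, 0.9, 0, 0, 0, 0],
  [1, -0.09, 0.9, 0, 0, 0, 0],
  [1, -0.11, 0.87, 0, 0, 0, 0],
])

```text
time: 12.4
position: [0.4427, -0.222, 0.3721]
tool_rot: [1.0, -0.0, 0.0, 0.0]
ft_force: [0.8, -1.0, -0.5]
grip_width: 0.0519
```

step_arm([
  [1, 0, 0, 0, 0, 0, 0],
  [1, 0, 0, 0, 0, 0, 0],
  [1, 0, 0, 0, 0, 0, 0],
  [1, 0, 0, 0, 0, 0, 0],
  [1, 0, 0, 0, 0, 0, 0],
  [1, 0, 0, 0, 0, 0, 0],
  [1, 0, 0, 0, 0, 0, 0],
  [1, 0, 0, 0, 0, 0, 0],
  [1, 0, 0, 0, 0, 0, 0],
  [1, 0, 0, 0, 0, 0, 0],
])

```text
time: 13.4
position: [0.4429, -0.2211, 0.3718]
tool_rot: [1.0, -0.0, 0.0, 0.0]
ft_force: [-0.1, 0.0, -0.6]
grip_width: 0.0517
```

```bash
python3 - <<'E'
from plan import *
print(pose()[:3,3])
T=rows([.4424,-.2212,.21],down(0),grasp=True)
snap('wrist','w5')
snap('scene','s2')
E
```

```text
[ 0.44293945 -0.22111928  0.3717553 ]
N 1 row [-0.022  0.003 -0.09   0.    -0.    -0.001]
N 10 row [-0.002  0.    -0.009  0.    -0.    -0.   ]
```

View pics/w5.png

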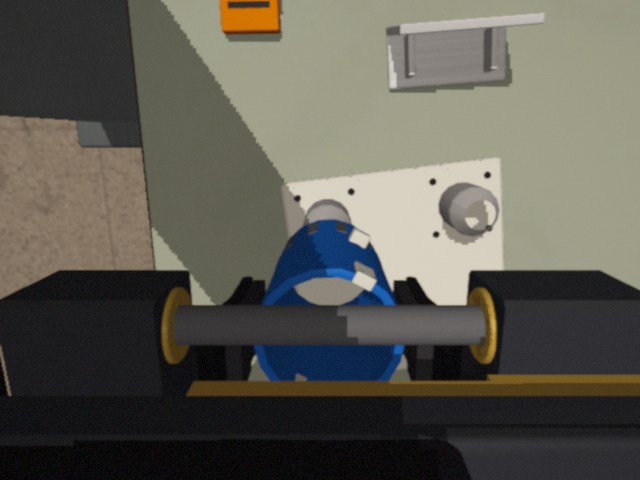

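step_arm([
  [1, 0, 0, 0.5, 0, 0, 0],
  [1, 0, 0, 0.7, 0, 0, 0],
  [1, 0, 0, 0.7, 0, 0, 0],
  [1, 0, 0, 0.6, 0, 0, 0],
  [1, 0, 0, 0.4, 0, 0, 0],
  [1, 0, 0, 0.3, 0, 0, 0],
  [1, 0, 0, 0.3, 0, 0, 0],
  [1, 0, 0, 0.3, 0, 0, 0],
  [1, 0, 0, 0.3, 0, 0, 0],
  [1, 0, 0, 0.3, 0, 0, 0],
])

```text
time: 14.5
position: [0.443, -0.2212, 0.2614]
tool_rot: [1.0, -0.0, 0.0, 0.0]
ft_force: [-1.3, 0.1, -0.7]
grip_width: 0.0515
```

step_arm([
  [1, 0, 0, 0.2, 0, 0, 0],
  [1, 0, 0, 0.2, 0, 0, 0],
  [1, 0, 0, 0.15, 0, 0, 0],
  [1, 0, 0, 0.1, 0, 0, 0],
  [1, 0, 0, 0, 0, 0, 0],
  [1, 0, 0, 0, 0, 0, 0],
  [1, 0, 0, 0, 0, 0, 0],
  [1, 0, 0, 0, 0, 0, 0],
  [1, 0, 0, 0, 0, 0, 0],
  [1, 0, 0, 0, 0, 0, 0],
])

```text
time: 15.5
position: [0.443, -0.2211, 0.2456]
tool_rot: [1.0, -0.0, 0.0, 0.0]
ft_force: [0.4, 0.0, -1.6]
grip_width: 0.0517
```

step_arm([
  [-1, 0, 0, 0, 0, 0, 0],
  [-1, 0, 0, 0, 0, 0, 0],
  [-1, 0, 0, 0, 0, 0, 0],
  [-1, 0, 0, 0, 0, 0, 0],
  [-1, 0, 0, 0, 0, 0, 0],
  [-1, 0, 0, 0, 0, 0, 0],
  [-1, 0, 0, -0.5, 0, 0, 0],
  [-1, 0, 0, -1, 0, 0, 0],
  [-1, 0, 0, -1, 0, 0, 0],
  [-1, 0, 0, -1, 0, 0, 0],
])

```text
time: 16.5
position: [0.4428, -0.221, 0.3338]
tool_rot: [1.0, -0.0, -0.0, -0.0]
ft_force: [-0.4, -0.5, -0.0]
grip_width: 0.0869
```

```bash
python3 - <<'E'
from circ import *
print(pose()[:3,3],status.get_obs()['grip_width'])
T=rows([.4955,.338,.20],down(-60),grasp=True)
snap('scene','s3'); snap('wrist','w6'); snap('top','t1')
topcirc('wrist',.085,.11,(.4,.7,-.4,.4),.026)
E
```

```text
[ 0.44278658 -0.22096781  0.33375118] 0.08686929887059937
N 22 row [-0.445 -0.972 -0.055 -0.     0.     0.341]
N 30 row [-0.327 -0.713 -0.04  -0.     0.     0.25 ]
px [325. 260.] n 2375 mean [ 0.4435 -0.2225  0.0928] fit [ 0.4435 -0.2216  0.0258] zmed 0.0938
```

View pics/w6.png

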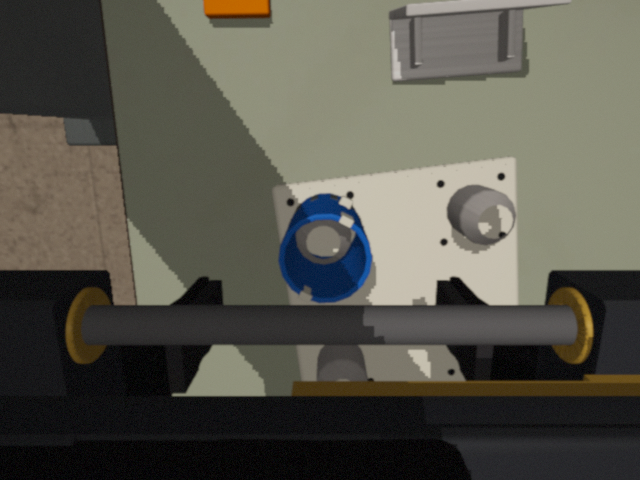

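View pics/t1.png

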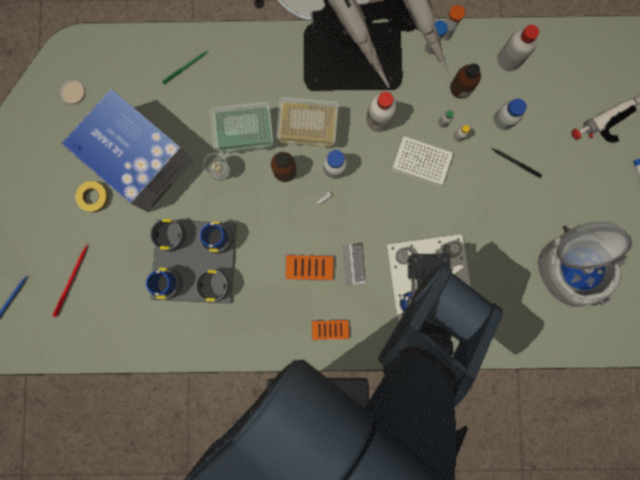

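```bash
python3 - <<'E'
from circ import *
T0=pose(); 
T=rows([.598,.2214,.20],down(-60),T0,grasp=True)
E
```

```text
N 20 row [-0.183 -0.965 -0.061  0.    -0.001  0.375]
```

step_arm([
  [-1, -0.183, -0.965, -0.061, 0, 0, 0.375],
  [-1, -0.183, -0.965, -0.061, 0, 0, 0.375],
  [-1, -0.183, -0.965, -0.061, 0, 0, 0.375],
  [-1, -0.183, -0.965, -0.061, 0, 0, 0.375],
  [-1, -0.183, -0.965, -0.061, 0, 0, 0.375],
  [-1, -0.183, -0.965, -0.061, 0, 0, 0.375],
  [-1, -0.183, -0.965, -0.061, 0, 0, 0.375],
  [-1, -0.183, -0.965, -0.061, 0, 0, 0.375],
  [-1, -0.183, -0.965, -0.061, 0, 0, 0.375],
  [-1, -0.183, -0.965, -0.061, 0, 0, 0.375],
])

```text
time: 17.65
position: [0.4541, 0.0225, 0.347]
tool_rot: [0.966, -0.26, -0.002, 0.0]
ft_force: [-0.1, 0.4, 0.6]
grip_width: 0.0872
```

step_arm([
  [-1, -0.183, -0.965, -0.061, 0, 0, 0.375],
  [-1, -0.183, -0.965, -0.061, 0, 0, 0.375],
  [-1, -0.183, -0.965, -0.061, 0, 0, 0.375],
  [-1, -0.183, -0.965, -0.061, 0, 0, 0.375],
  [-1, -0.183, -0.965, -0.061, 0, 0, 0.375],
  [-1, -0.183, -0.965, -0.061, 0, 0, 0.375],
  [-1, -0.183, -0.965, -0.061, 0, 0, 0.375],
  [-1, -0.183, -0.965, -0.061, 0, 0, 0.375],
  [-1, -0.183, -0.965, -0.061, 0, 0, 0.375],
  [-1, -0.183, -0.965, -0.061, 0, 0, 0.375],
])

```text
time: 18.65
position: [0.5861, 0.2264, 0.3615]
tool_rot: [0.866, -0.501, -0.001, 0.001]
ft_force: [0.1, 0.7, -0.1]
grip_width: 0.087
```

step_arm([
  [-1, 0, 0, 0.5, 0, 0, 0],
  [-1, 0, 0, 0.7, 0, 0, 0],
  [-1, 0, 0, 0.5, 0, 0, 0],
  [-1, 0, 0, 0.3, 0, 0, 0],
  [-1, 0, 0, 0, 0, 0, 0],
  [-1, 0, 0, 0, 0, 0, 0],
  [-1, 0, 0, 0, 0, 0, 0],
  [-1, 0, 0, 0, 0, 0, 0],
  [-1, 0, 0, 0, 0, 0, 0],
  [-1, 0, 0, 0, 0, 0, 0],
])

```text
time: 19.65
position: [0.5861, 0.2256, 0.314]
tool_rot: [0.866, -0.5, 0.0, -0.0]
ft_force: [-0.8, -1.5, -0.1]
grip_width: 0.0869
```

```bash
python3 - <<'E'
from circ import *
print(pose()[:3,3])
rows([.598,.2214,.083],down(-60),grasp=True)
E
```

```text
[0.58611835 0.22559783 0.31397652]
N 3 row [ 0.128 -0.109  0.893 -0.002 -0.001 -0.   ]
N 10 row [ 0.038 -0.033  0.268 -0.001 -0.    -0.   ]
```

step_arm([
  [-1, 0.384, -0.327, 0.3, 0, 0, 0],
  [-1, 0, 0, 0.4, 0, 0, 0],
  [-1, 0, 0, 0.5, 0, 0, 0],
  [-1, 0, 0, 0.5, 0, 0, 0],
  [-1, 0, 0, 0.5, 0, 0, 0],
  [-1, 0, 0, 0.48, 0, 0, 0],
  [-1, 0, 0, 0, 0, 0, 0],
  [-1, 0, 0, 0, 0, 0, 0],
  [-1, 0, 0, 0, 0, 0, 0],
  [1, 0, 0, 0, 0, 0, 0],
])

```text
time: 20.65
position: [0.5982, 0.2214, 0.2473]
tool_rot: [0.866, -0.5, 0.001, -0.001]
ft_force: [0.1, 0.9, -0.3]
grip_width: 0.0837
```

step_arm([
  [1, 0, 0, 0, 0, 0, 0],
  [1, 0, 0, 0, 0, 0, 0],
  [1, 0, 0, 0, 0, 0, 0],
  [1, 0, 0, 0, 0, 0, 0],
  [1, 0, 0, 0, 0, 0, 0],
  [1, 0, 0, 0, 0, 0, 0],
  [1, 0, 0, 0, 0, 0, 0],
  [1, 0, 0, 0, 0, 0, 0],
  [1, 0, 0, 0, 0, 0, 0],
  [1, 0, 0, 0, 0, 0, 0],
])

```text
time: 21.65
position: [0.5979, 0.2214, 0.2466]
tool_rot: [0.866, -0.5, -0.0, -0.0]
ft_force: [-0.5, 1.1, 2.7]
grip_width: 0.0523
```

step_arm([
  [1, 0, 0, 0, 0, 0, -0.8],
  [1, 0, 0, 0, 0, 0, -0.8],
  [1, 0, 0, 0, 0, 0, -0.8],
  [1, 0, 0, 0, 0, 0, -0.8],
  [1, 0, 0, 0, 0, 0, -0.8],
  [1, 0, 0, 0, 0, 0, -0.8],
  [1, 0, 0, 0, 0, 0, -0.8],
  [1, 0, 0, 0, 0, 0, -0.95],
  [1, 0, 0, 0, 0, 0, -0.95],
  [1, 0, 0, 0, 0, 0, 0],
])

```text
time: 22.65
position: [0.5983, 0.2213, 0.2466]
tool_rot: [1.0, 0.0, 0.001, 0.0]
ft_force: [0.4, 0.9, 1.1]
grip_width: 0.052
```

```bash
python3 - <<'E'
from circ import *
print(pose()[:3,3],status.get_obs()['moment'])
snap('wrist','w7')
E
```

```text
[0.59825872 0.22126556 0.24661892] [ 0.01445449 -0.08014041  0.21437068]
```

View pics/w7.png

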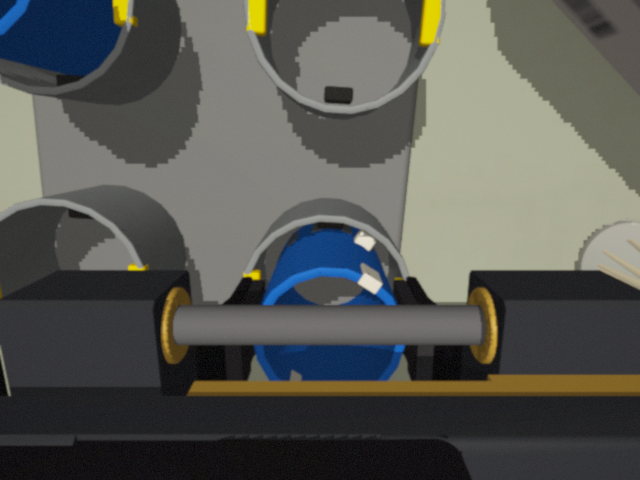

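step_arm([
  [1, 0, 0, -0.3, 0, 0, 0],
  [1, 0, 0, -0.4, 0, 0, 0],
  [1, 0, 0, -0.5, 0, 0, 0],
  [1, 0, 0, -0.5, 0, 0, 0],
  [1, 0, 0, -0.5, 0, 0, 0],
  [1, 0, 0, -0.5, 0, 0, 0],
  [1, 0, 0, -0.5, 0, 0, 0],
  [1, 0, 0, -0.6, 0, 0, 0],
  [1, 0, 0, -0.6, 0, 0, 0],
  [1, 0, 0, -0.6, 0, 0, 0],
])

```text
time: 23.7
position: [0.5978, 0.2213, 0.3731]
tool_rot: [1.0, -0.0, 0.0, -0.0]
ft_force: [-0.2, 0.4, -0.5]
grip_width: 0.0524
```

step_arm([
  [1, -0.093, 0.86, 0, 0, 0, 0],
  [1, -0.093, 0.86, 0, 0, 0, 0],
  [1, -0.093, 0.86, 0, 0, 0, 0],
  [1, -0.093, 0.86, 0, 0, 0, 0],
  [1, -0.093, 0.86, 0, 0, 0, 0],
  [1, -0.093, 0.86, 0, 0, 0, 0],
  [1, -0.093, 0.86, 0, 0, 0, 0],
  [1, -0.093, 0.86, 0, 0, 0, 0],
  [1, -0.093, 0.86, 0, 0, 0, 0],
  [1, -0.093, 0.86, 0, 0, 0, 0],
])

```text
time: 24.7
position: [0.5745, 0.0055, 0.3726]
tool_rot: [1.0, -0.0, 0.001, 0.0]
ft_force: [0.3, 0.7, -1.1]
grip_width: 0.052
```

step_arm([
  [1, -0.093, 0.86, 0, 0, 0, 0],
  [1, -0.093, 0.86, 0, 0, 0, 0],
  [1, -0.093, 0.86, 0, 0, 0, 0],
  [1, -0.093, 0.86, 0, 0, 0, 0],
  [1, -0.093, 0.86, 0, 0, 0, 0],
  [1, -0.093, 0.86, 0, 0, 0, 0],
  [1, -0.093, 0.86, 0, 0, 0, 0],
  [1, -0.093, 0.86, 0, 0, 0, 0],
  [1, -0.093, 0.86, 0, 0, 0, 0],
  [1, -0.093, 0.84, 0, 0, 0, 0],
])

```text
time: 25.7
position: [0.5512, -0.2091, 0.3725]
tool_rot: [1.0, -0.0, 0.0, 0.0]
ft_force: [0.1, 0.4, -1.2]
grip_width: 0.052
```

step_arm([
  [1, 0, 0, 0, 0, 0, 0],
  [1, 0, 0, 0, 0, 0, 0],
  [1, 0, 0, 0, 0, 0, 0],
  [1, 0, 0, 0, 0, 0, 0],
  [1, 0, 0, 0, 0, 0, 0],
  [1, 0, 0, 0, 0, 0, 0],
  [1, 0, 0, 0, 0, 0, 0],
  [1, 0, 0, 0, 0, 0, 0],
  [1, 0, 0, 0, 0, 0, 0],
  [1, 0, 0, 0, 0, 0, 0],
])

```text
time: 26.7
position: [0.5514, -0.2082, 0.3715]
tool_rot: [1.0, -0.0, -0.0, -0.0]
ft_force: [0.1, -0.1, -1.3]
grip_width: 0.0523
```

```bash
python3 - <<'E'
from circ import *
print(pose()[:3,3])
rows([.5516,-.208,.0815],down(0),grasp=True)
snap('wrist','w8')
E
```

```text
[ 0.55140163 -0.20819574  0.37145874]
N 6 row [ 0.001 -0.001  0.84  -0.     0.    -0.   ]
N 10 row [ 0.001 -0.001  0.504 -0.     0.    -0.   ]
```

View pics/w8.png

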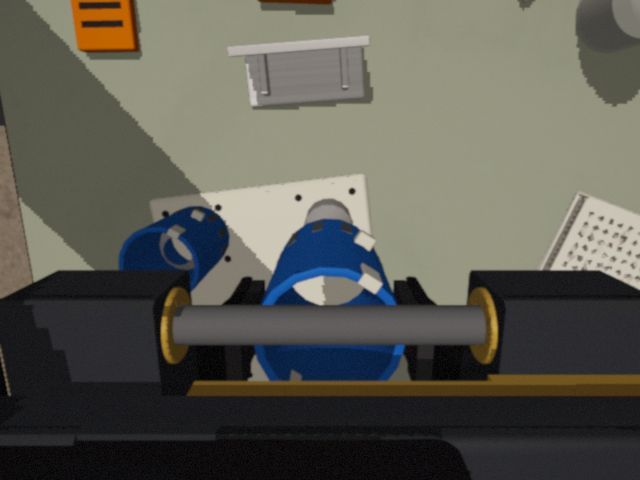

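step_arm([
  [1, 0, 0, 0.5, 0, 0, 0],
  [1, 0, 0, 0.7, 0, 0, 0],
  [1, 0, 0, 0.7, 0, 0, 0],
  [1, 0, 0, 0.6, 0, 0, 0],
  [1, 0, 0, 0.4, 0, 0, 0],
  [1, 0, 0, 0.3, 0, 0, 0],
  [1, 0, 0, 0.3, 0, 0, 0],
  [1, 0, 0, 0.3, 0, 0, 0],
  [1, 0, 0, 0.3, 0, 0, 0],
  [1, 0, 0, 0.3, 0, 0, 0],
])

```text
time: 27.75
position: [0.5515, -0.2082, 0.2612]
tool_rot: [1.0, -0.0, 0.0, 0.0]
ft_force: [0.3, 0.9, -1.6]
grip_width: 0.0519
```

step_arm([
  [1, 0, 0, 0.2, 0, 0, 0],
  [1, 0, 0, 0.2, 0, 0, 0],
  [1, 0, 0, 0.15, 0, 0, 0],
  [1, 0, 0, 0.1, 0, 0, 0],
  [1, 0, 0, 0, 0, 0, 0],
  [1, 0, 0, 0, 0, 0, 0],
  [1, 0, 0, 0, 0, 0, 0],
  [1, 0, 0, 0, 0, 0, 0],
  [1, 0, 0, 0, 0, 0, 0],
  [1, 0, 0, 0, 0, 0, 0],
])

```text
time: 28.75
position: [0.5514, -0.2082, 0.2454]
tool_rot: [1.0, -0.0, 0.0, 0.0]
ft_force: [-0.1, 0.1, -1.6]
grip_width: 0.0523
```

step_arm([
  [-1, 0, 0, 0, 0, 0, 0],
  [-1, 0, 0, 0, 0, 0, 0],
  [-1, 0, 0, 0, 0, 0, 0],
  [-1, 0, 0, 0, 0, 0, 0],
  [-1, 0, 0, 0, 0, 0, 0],
  [-1, 0, 0, 0, 0, 0, 0],
  [-1, 0, 0, -0.5, 0, 0, 0],
  [-1, 0, 0, -1, 0, 0, 0],
  [-1, 0, 0, -1, 0, 0, 0],
  [-1, 0, 0, -1, 0, 0, 0],
])

```text
time: 29.75
position: [0.5514, -0.2081, 0.3345]
tool_rot: [1.0, -0.0, 0.0, 0.0]
ft_force: [0.1, 0.2, 0.4]
grip_width: 0.087
```

step_arm([
  [-1, 0, 0, 0, 0, 0, 0],
  [-1, 0, 0, 0, 0, 0, 0],
  [-1, 0, 0, 0, 0, 0, 0],
  [-1, 0, 0, 0, 0, 0, 0],
  [-1, 0, 0, 0, 0, 0, 0],
  [-1, 0, 0, 0, 0, 0, 0],
  [-1, 0, 0, 0, 0, 0, 0],
  [-1, 0, 0, 0, 0, 0, 0],
  [-1, 0, 0, 0, 0, 0, 0],
  [-1, 0, 0, 0, 0, 0, 0],
])

```text
time: 30.75
position: [0.5514, -0.2082, 0.3328]
tool_rot: [1.0, -0.0, 0.0, 0.0]
ft_force: [0.3, 0.8, -0.6]
grip_width: 0.087
```

```bash
python3 - <<'E'
from circ import *
print(pose()[:3,3])
snap('wrist','w9')
topcirc('wrist',.085,.11,(.4,.7,-.4,.4),.026)
rows([.4955,.338,.20],down(-60),grasp=True)
E
```

```text
[ 0.55141364 -0.20816581  0.3327658 ]
px [328. 262.] n 2397 mean [ 0.5519 -0.2082  0.0927] fit [ 0.552  -0.2082  0.0258] zmed 0.0938
px [145. 260.] n 1485 mean [ 0.4523 -0.2068  0.0921] fit [ 0.4446 -0.2201  0.025 ] zmed 0.0934
N 19 row [-0.709 -0.981 -0.066  0.    -0.     0.395]
N 20 row [-0.673 -0.932 -0.062  0.    -0.     0.375]
```

View pics/w9.png

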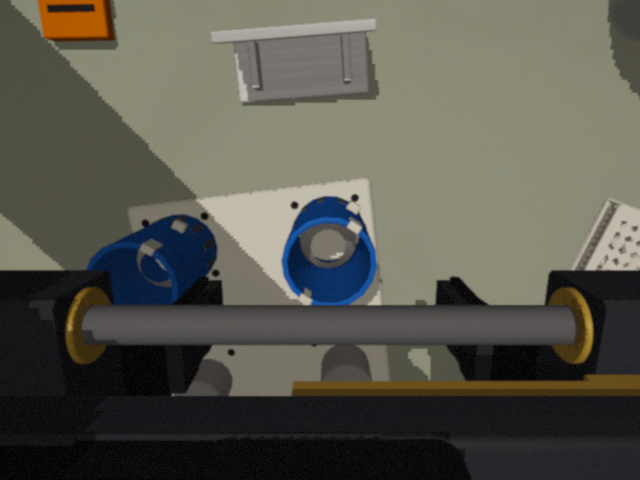

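step_arm([
  [-1, -0.673, -0.932, -0.062, 0, 0, 0.375],
  [-1, -0.673, -0.932, -0.062, 0, 0, 0.375],
  [-1, -0.673, -0.932, -0.062, 0, 0, 0.375],
  [-1, -0.673, -0.932, -0.062, 0, 0, 0.375],
  [-1, -0.673, -0.932, -0.062, 0, 0, 0.375],
  [-1, -0.673, -0.932, -0.062, 0, 0, 0.375],
  [-1, -0.673, -0.932, -0.062, 0, 0, 0.375],
  [-1, -0.673, -0.932, -0.062, 0, 0, 0.375],
  [-1, -0.673, -0.932, -0.062, 0, 0, 0.375],
  [-1, -0.673, -0.932, -0.062, 0, 0, 0.375],
])

```text
time: 31.8
position: [0.443, 0.0557, 0.3485]
tool_rot: [0.966, -0.26, 0.0, -0.0]
ft_force: [0.4, -0.3, 0.3]
grip_width: 0.087
```

step_arm([
  [-1, -0.673, -0.932, -0.062, 0, 0, 0.375],
  [-1, -0.673, -0.932, -0.062, 0, 0, 0.375],
  [-1, -0.673, -0.932, -0.062, 0, 0, 0.375],
  [-1, -0.673, -0.932, -0.062, 0, 0, 0.375],
  [-1, -0.673, -0.932, -0.062, 0, 0, 0.375],
  [-1, -0.673, -0.932, -0.062, 0, 0, 0.375],
  [-1, -0.673, -0.932, -0.062, 0, 0, 0.375],
  [-1, -0.673, -0.932, -0.062, 0, 0, 0.375],
  [-1, -0.673, -0.932, -0.062, 0, 0, 0.375],
  [-1, -0.673, -0.932, -0.062, 0, 0, 0.375],
])

```text
time: 32.8
position: [0.4813, 0.3376, 0.3639]
tool_rot: [0.866, -0.501, -0.0, 0.0]
ft_force: [0.3, -1.2, 0.3]
grip_width: 0.0872
```

step_arm([
  [-1, 0, 0, 0, 0, 0, 0],
  [-1, 0, 0, 0, 0, 0, 0],
  [-1, 0, 0, 0, 0, 0, 0],
  [-1, 0, 0, 0, 0, 0, 0],
  [-1, 0, 0, 0, 0, 0, 0],
  [-1, 0, 0, 0, 0, 0, 0],
  [-1, 0, 0, 0, 0, 0, 0],
  [-1, 0, 0, 0, 0, 0, 0],
  [-1, 0, 0, 0, 0, 0, 0],
  [-1, 0, 0, 0, 0, 0, 0],
])

```text
time: 33.8
position: [0.4814, 0.3363, 0.3637]
tool_rot: [0.866, -0.5, 0.0, -0.0]
ft_force: [0.6, -0.2, -0.0]
grip_width: 0.0873
```

```bash
python3 - <<'E'
from circ import *
print(pose()[:3,3])
snap('wrist','w10')
topcirc('wrist',.085,.11,(.4,.65,.25,.4),.026)
rows([.4955,.338,.083],down(-60),grasp=True)
E
```

```text
[0.48138821 0.33630846 0.36374386]
px [337. 231.] n 1979 mean [0.4937 0.3375 0.0946] fit [0.4949 0.3383 0.0259] zmed 0.0958
N 5 row [ 0.045 -0.105  0.934  0.     0.    -0.   ]
N 10 row [ 0.022 -0.052  0.467  0.     0.    -0.   ]
```

View pics/w10.png

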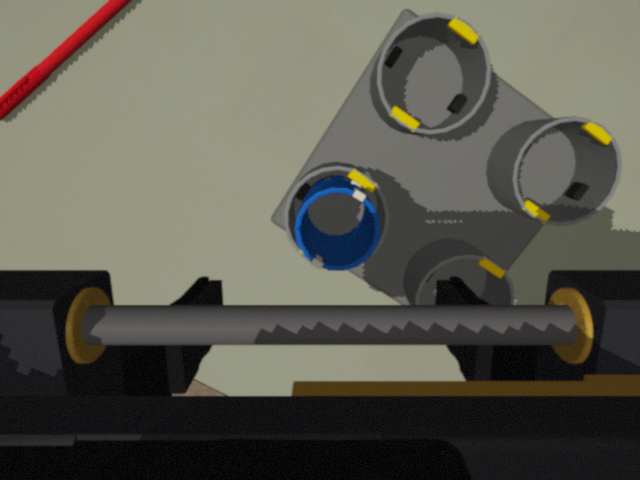

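Sleeve 3 at px (337,231), fit agrees with the top camera. Descend and grip.

step_arm([
  [-1, 0.22, -0.52, 0.4, 0, 0, 0],
  [-1, 0, 0, 0.6, 0, 0, 0],
  [-1, 0, 0, 0.7, 0, 0, 0],
  [-1, 0, 0, 0.7, 0, 0, 0],
  [-1, 0, 0, 0.6, 0, 0, 0],
  [-1, 0, 0, 0.6, 0, 0, 0],
  [-1, 0, 0, 0.6, 0, 0, 0],
  [-1, 0, 0, 0.47, 0, 0, 0],
  [-1, 0, 0, 0, 0, 0, 0],
  [-1, 0, 0, 0, 0, 0, 0],
])

```text
time: 34.85
position: [0.4958, 0.3381, 0.2467]
tool_rot: [0.866, -0.5, -0.0, 0.0]
ft_force: [0.6, 0.6, -0.0]
grip_width: 0.087
```

step_arm([
  [1, 0, 0, 0, 0, 0, 0],
  [1, 0, 0, 0, 0, 0, 0],
  [1, 0, 0, 0, 0, 0, 0],
  [1, 0, 0, 0, 0, 0, 0],
  [1, 0, 0, 0, 0, 0, 0],
  [1, 0, 0, 0, 0, 0, 0],
  [1, 0, 0, 0, 0, 0, 0],
  [1, 0, 0, 0, 0, 0, 0],
  [1, 0, 0, 0, 0, 0, 0],
  [1, 0, 0, 0, 0, 0, 0],
])

```text
time: 35.85
position: [0.4953, 0.3382, 0.2473]
tool_rot: [0.866, -0.5, -0.0, -0.0]
ft_force: [-2.2, 1.1, 4.3]
grip_width: 0.0518
```

step_arm([
  [1, 0, 0, 0, 0, 0, -0.8],
  [1, 0, 0, 0, 0, 0, -0.8],
  [1, 0, 0, 0, 0, 0, -0.8],
  [1, 0, 0, 0, 0, 0, -0.8],
  [1, 0, 0, 0, 0, 0, -0.8],
  [1, 0, 0, 0, 0, 0, -0.8],
  [1, 0, 0, 0, 0, 0, -0.8],
  [1, 0, 0, 0, 0, 0, -0.95],
  [1, 0, 0, 0, 0, 0, -0.95],
  [1, 0, 0, 0, 0, 0, 0],
])

```text
time: 36.85
position: [0.4955, 0.338, 0.2473]
tool_rot: [1.0, 0.0, 0.0, 0.0]
ft_force: [-1.4, 1.8, 4.9]
grip_width: 0.052
```

```bash
python3 - <<'E'
from circ import *
print(pose()[:3,3],status.get_obs()['moment'])
snap('wrist','w11')
E
```

```text
[0.49545674 0.3380313  0.24726214] [0.1236847  0.17242028 0.25714832]
```

View pics/w11.png

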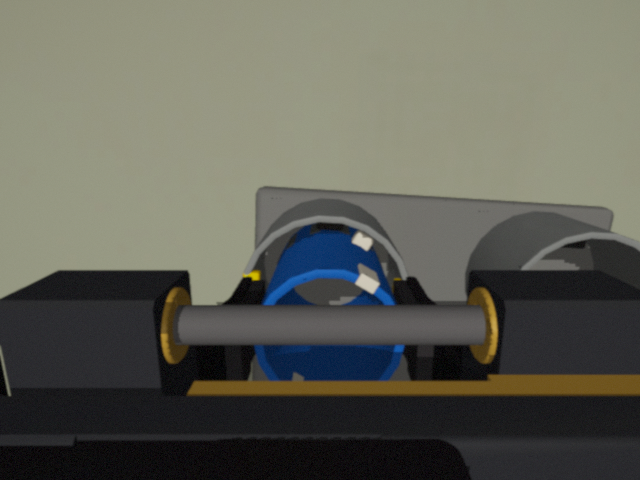

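step_arm([
  [1, 0, 0, -0.3, 0, 0, 0],
  [1, 0, 0, -0.4, 0, 0, 0],
  [1, 0, 0, -0.5, 0, 0, 0],
  [1, 0, 0, -0.5, 0, 0, 0],
  [1, 0, 0, -0.5, 0, 0, 0],
  [1, 0, 0, -0.5, 0, 0, 0],
  [1, 0, 0, -0.5, 0, 0, 0],
  [1, 0, 0, -0.6, 0, 0, 0],
  [1, 0, 0, -0.6, 0, 0, 0],
  [1, 0, 0, -0.6, 0, 0, 0],
])

```text
time: 37.9
position: [0.4953, 0.338, 0.3736]
tool_rot: [1.0, -0.0, 0.0, -0.0]
ft_force: [0.1, -0.0, -0.9]
grip_width: 0.0517
```

step_arm([
  [1, 0.092, 0.87, 0, 0, 0, 0],
  [1, 0.092, 0.87, 0, 0, 0, 0],
  [1, 0.092, 0.87, 0, 0, 0, 0],
  [1, 0.092, 0.87, 0, 0, 0, 0],
  [1, 0.092, 0.87, 0, 0, 0, 0],
  [1, 0.092, 0.87, 0, 0, 0, 0],
  [1, 0.092, 0.87, 0, 0, 0, 0],
  [1, 0.092, 0.87, 0, 0, 0, 0],
  [1, 0.092, 0.87, 0, 0, 0, 0],
  [1, 0.092, 0.87, 0, 0, 0, 0],
])

```text
time: 38.9
position: [0.5184, 0.1196, 0.373]
tool_rot: [1.0, -0.0, 0.001, 0.0]
ft_force: [0.1, 0.1, -1.6]
grip_width: 0.0518
```

step_arm([
  [1, 0.092, 0.87, 0, 0, 0, 0],
  [1, 0.092, 0.87, 0, 0, 0, 0],
  [1, 0.092, 0.87, 0, 0, 0, 0],
  [1, 0.092, 0.87, 0, 0, 0, 0],
  [1, 0.092, 0.87, 0, 0, 0, 0],
  [1, 0.092, 0.87, 0, 0, 0, 0],
  [1, 0.092, 0.87, 0, 0, 0, 0],
  [1, 0.092, 0.87, 0, 0, 0, 0],
  [1, 0.092, 0.87, 0, 0, 0, 0],
  [1, 0.092, 0.87, 0, 0, 0, 0],
])

```text
time: 39.9
position: [0.5413, -0.0979, 0.373]
tool_rot: [1.0, -0.0, 0.001, 0.0]
ft_force: [-0.3, 0.6, -0.8]
grip_width: 0.052
```

step_arm([
  [1, 0.092, 0.87, 0, 0, 0, 0],
  [1, 0.092, 0.87, 0, 0, 0, 0],
  [1, 0.092, 0.87, 0, 0, 0, 0],
  [1, 0.092, 0.87, 0, 0, 0, 0],
  [1, 0.092, 0.87, 0, 0, 0, 0],
  [1, 0.092, 0.87, 0, 0, 0, 0],
  [1, 0.092, 0.87, 0, 0, 0, 0],
  [1, 0.092, 0.87, 0, 0, 0, 0],
  [1, 0.092, 0.87, 0, 0, 0, 0],
  [1, 0.1, 0.95, 0, 0, 0, 0],
])

```text
time: 40.9
position: [0.5646, -0.318, 0.372]
tool_rot: [1.0, 0.0, -0.0, -0.0]
ft_force: [0.4, 0.3, -1.0]
grip_width: 0.0516
```

step_arm([
  [1, 0, 0, 0, 0, 0, 0],
  [1, 0, 0, 0, 0, 0, 0],
  [1, 0, 0, 0, 0, 0, 0],
  [1, 0, 0, 0, 0, 0, 0],
  [1, 0, 0, 0, 0, 0, 0],
  [1, 0, 0, 0, 0, 0, 0],
  [1, 0, 0, 0, 0, 0, 0],
  [1, 0, 0, 0, 0, 0, 0],
  [1, 0, 0, 0, 0, 0, 0],
  [1, 0, 0, 0, 0, 0, 0],
])

```text
time: 41.9
position: [0.5645, -0.3165, 0.372]
tool_rot: [1.0, -0.0, 0.0, 0.0]
ft_force: [0.3, -0.9, -1.4]
grip_width: 0.0519
```

```bash
python3 - <<'E'
from circ import *
print(pose()[:3,3])
rows([.5648,-.3172,.0815],down(0),grasp=True)
snap('wrist','w12')
E
```

```text
[ 0.5645353  -0.31645692  0.37203473]
N 6 row [ 0.002  0.005  0.844  0.    -0.    -0.   ]
N 10 row [ 0.001  0.003  0.506  0.    -0.    -0.   ]
```

View pics/w12.png

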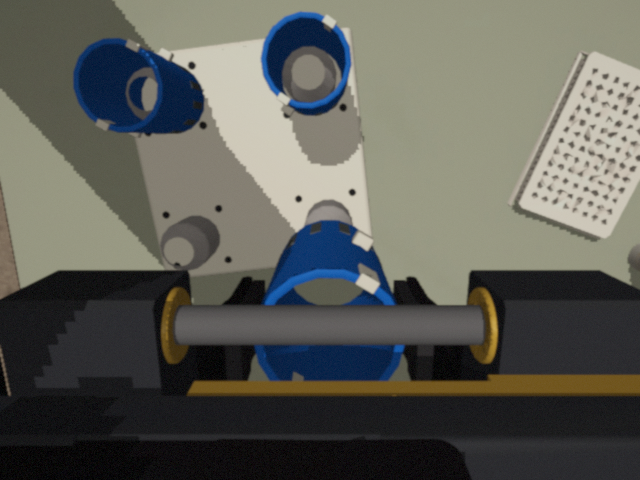

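step_arm([
  [1, 0.01, 0.03, 0.5, 0, 0, 0],
  [1, 0, 0, 0.7, 0, 0, 0],
  [1, 0, 0, 0.7, 0, 0, 0],
  [1, 0, 0, 0.6, 0, 0, 0],
  [1, 0, 0, 0.4, 0, 0, 0],
  [1, 0, 0, 0.3, 0, 0, 0],
  [1, 0, 0, 0.3, 0, 0, 0],
  [1, 0, 0, 0.3, 0, 0, 0],
  [1, 0, 0, 0.3, 0, 0, 0],
  [1, 0, 0, 0.3, 0, 0, 0],
])

```text
time: 42.95
position: [0.5649, -0.3173, 0.2617]
tool_rot: [1.0, -0.0, 0.0, 0.0]
ft_force: [-0.2, -0.0, -0.4]
grip_width: 0.0519
```

step_arm([
  [1, 0, 0, 0.2, 0, 0, 0],
  [1, 0, 0, 0.2, 0, 0, 0],
  [1, 0, 0, 0.15, 0, 0, 0],
  [1, 0, 0, 0.1, 0, 0, 0],
  [1, 0, 0, 0, 0, 0, 0],
  [1, 0, 0, 0, 0, 0, 0],
  [1, 0, 0, 0, 0, 0, 0],
  [1, 0, 0, 0, 0, 0, 0],
  [1, 0, 0, 0, 0, 0, 0],
  [1, 0, 0, 0, 0, 0, 0],
])

```text
time: 43.95
position: [0.5648, -0.3172, 0.2458]
tool_rot: [1.0, -0.0, 0.0, 0.0]
ft_force: [-0.2, -0.5, -1.5]
grip_width: 0.0522
```

step_arm([
  [-1, 0, 0, 0, 0, 0, 0],
  [-1, 0, 0, 0, 0, 0, 0],
  [-1, 0, 0, 0, 0, 0, 0],
  [-1, 0, 0, 0, 0, 0, 0],
  [-1, 0, 0, 0, 0, 0, 0],
  [-1, 0, 0, 0, 0, 0, 0],
  [-1, 0, 0, -0.5, 0, 0, 0],
  [-1, 0, 0, -1, 0, 0, 0],
  [-1, 0, 0, -1, 0, 0, 0],
  [-1, 0, 0, -1, 0, 0, 0],
])

```text
time: 44.95
position: [0.5648, -0.3172, 0.335]
tool_rot: [1.0, -0.0, 0.0, 0.0]
ft_force: [1.2, -0.1, 0.1]
grip_width: 0.0867
```

```bash
python3 - <<'E'
from circ import *
print(pose()[:3,3])
snap('wrist','w13'); snap('top','t2')
topcirc('wrist',.085,.11,(.4,.7,-.4,.4),.026)
E
python3 meas.py | egrep 'orange|fence|bottle|sleeve'
```

```text
[ 0.5647791  -0.31719156  0.33501724]
px [299.  50.] n 2573 mean [ 0.5512 -0.2103  0.0929] fit [ 0.552  -0.2089  0.0256] zmed 0.0939
px [80. 73.] n 4236 mean [ 0.4429 -0.2206  0.0921] fit [ 0.4439 -0.2217  0.0261] zmed 0.0933
px [328. 263.] n 2361 mean [ 0.5652 -0.3183  0.0927] fit [ 0.5653 -0.3179  0.0258] zmed 0.0938
sleeve rim 55 px [135. 202.] mean [0.6698 0.3848 0.1081] rect [0.6715 0.3844] [0.0051 0.019 ] 47.9 zmax 0.1329
sleeve rim 13946 px [429. 299.] mean [ 0.4654 -0.1568  0.6418] rect [ 0.4736 -0.1853] [0.1645 0.4158] 35.8 zmax 0.7981
sleeve rim 142 px [408. 252.] mean [ 0.5534 -0.2077  0.0934] rect [ 0.553  -0.2072] [0.0503 0.0508] 81.3 zmax 0.0981
orange 1042 px [310. 280.] mean [0.4982 0.0068 0.0134] rect [0.4983 0.0065] [0.1084 0.0545] 87.4 zmax 0.018
fence 265 px [350. 263.] mean [ 0.5332 -0.0818  0.0536] rect [ 0.5333 -0.0817] [0.0892 0.0137] 3.8 zmax 0.0663
fence 2098 px [356. 320.] mean [ 0.4397 -0.0488  0.7893] rect [ 0.442  -0.0508] [0.0369 0.0587] 88.4 zmax 0.7995
bottle 85 px [266. 143.] mean [0.8107 0.1055 0.0598] rect [0.8096 0.1047] [0.0106 0.0299] 1.8 zmax 0.0737
bottle 213 px [312. 142.] mean [ 8.136e-01 -8.000e-04  5.380e-02] rect [0.8139 0.0125] [0.1279 0.0085] 85.5 zmax 0.0705
bottle 499 px [334. 162.] mean [ 0.7576 -0.0507  0.0826] rect [ 0.7612 -0.0506] [0.0525 0.0461] 68.3 zmax 0.1025
bottle 569 px [283. 165.] mean [0.752  0.0646 0.0886] rect [0.7586 0.0664] [0.0541 0.0553] 14.7 zmax 0.12
```

View pics/t2.png

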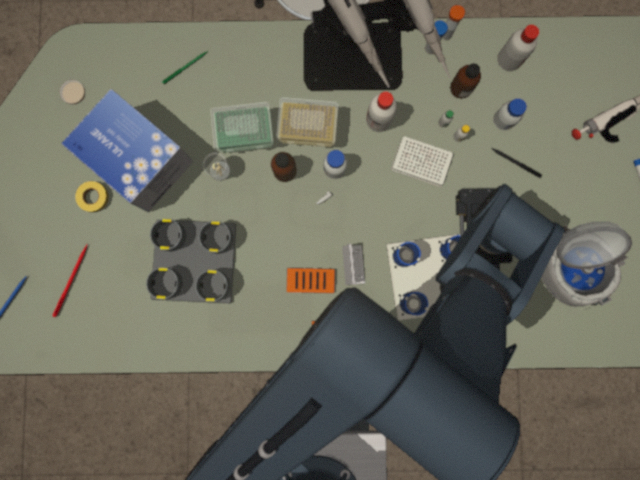

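step_arm([
  [-1, -0.26, -0.87, -0.26, 0, 0, 0],
  [-1, -0.26, -0.87, -0.26, 0, 0, 0],
  [-1, -0.26, -0.87, -0.26, 0, 0, 0],
  [-1, -0.26, -0.87, -0.26, 0, 0, 0],
  [-1, -0.26, -0.87, -0.26, 0, 0, 0],
  [-1, -0.26, -0.87, -0.26, 0, 0, 0],
  [-1, -0.26, -0.87, -0.26, 0, 0, 0],
  [-1, -0.26, -0.87, -0.26, 0, 0, 0],
  [-1, -0.26, -0.87, -0.26, 0, 0, 0],
  [-1, 0, 0, 0, 0, 0, 0],
])

```text
time: 46.05
position: [0.5051, -0.1185, 0.3925]
tool_rot: [1.0, 0.001, -0.0, -0.001]
ft_force: [0.5, -0.2, -1.0]
grip_width: 0.087
```

```bash
python3 - <<'E'
from circ import *
print(pose()[:3,3])
p,d,i=snap('wrist','w14')
W=world(d,i); x,y,z=np.moveaxis(W,-1,0)
hsv=cv2.cvtColor(p,cv2.COLOR_RGB2HSV)
m=(hsv[...,0]<14)&(hsv[...,1]>150)&(d>.2)&(z<.03)
n,l,s,c=cv2.connectedComponentsWithStats(m.astype(np.uint8))
for k in range(1,n):
    if s[k,4]>100: 
        P=W[l==k]; P2=P[P[:,2]>.009]; print(c[k],s[k,4],cv2.minAreaRect(P2[:,:2].astype(np.float32)),np.median(P[:,2]))
for lo,hi in [(.006,.015),(.015,.025),(.025,.035),(.035,.045),(.045,.055),(.055,.062),(.062,.07)]:
    q=(d>.2)&(z>lo)&(z<hi)&(y>-.14)&(y<-.04)&(x>.45)&(x<.6)&(hsv[...,1]<90)
    if q.sum()>8:
        P=W[q]; print(lo,hi,q.sum(),P.mean(0),P.min(0),P.max(0), np.polyfit(P[:,0],P[:,1],1))
E
```

```text
[ 0.50507896 -0.11852253  0.39251683]
[631.57692308   7.26495726] 234 ((0.7408456206321716, 0.04502209275960922), (0.0031072187703102827, 0.016411004588007927), 43.892051696777344) 0.009911936682247905
0.006 0.015 682 [ 0.53293549 -0.08981037  0.00849427] [ 0.46862774 -0.11667628  0.00600047] [ 0.57740753 -0.04480884  0.01494784] [ 0.01433943 -0.09745236]
0.015 0.025 602 [ 0.53323842 -0.08446377  0.02081338] [ 0.48700288 -0.1106696   0.01503208] [ 0.57594738 -0.07028342  0.02499387] [ 0.03606113 -0.10369294]
0.025 0.035 405 [ 0.53146539 -0.07643791  0.03004037] [ 0.48726461 -0.08057734  0.02500199] [ 0.57611442 -0.07223803  0.03496813] [ 0.07242949 -0.11493168]
0.035 0.045 429 [ 0.53224433 -0.07847909  0.03996289] [ 0.48762325 -0.08279052  0.035002  ] [ 0.57646978 -0.0746109   0.04499029] [ 0.07217812 -0.11689549]
0.045 0.055 482 [ 0.53173054 -0.08065278  0.04997355] [ 0.48741458 -0.08486605  0.04500083] [ 0.57674707 -0.0763764   0.05498341] [ 0.07245968 -0.11918181]
0.055 0.062 424 [ 0.53250866 -0.08321585  0.05898082] [ 0.48780844 -0.09213342  0.05500875] [ 0.5774429 -0.0785192  0.0619787] [ 0.06901087 -0.11996474]
0.062 0.07 951 [ 0.53266872 -0.08588159  0.06332048] [ 0.48811603 -0.09200065  0.06200968] [ 0.57718897 -0.08008632  0.06587613] [ 0.07329877 -0.12492555]
```

View pics/w14.png

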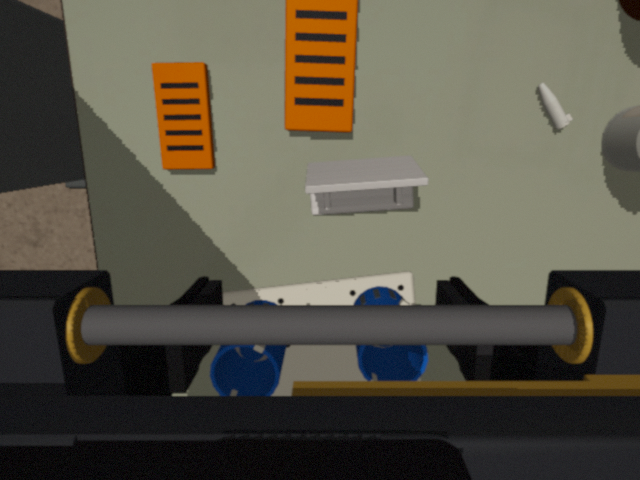

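```bash
cat > plate.py <<'E'
from circ import *
def plate(n='wrist',zlo=.008):
    p,d,i=load(n)
    W=world(d,i); x,y,z=np.moveaxis(W,-1,0)
    hsv=cv2.cvtColor(p,cv2.COLOR_RGB2HSV)
    m=(hsv[...,0]<20)&(hsv[...,1]>150)&(d>.2)
    n,l,s,c=cv2.connectedComponentsWithStats(cv2.morphologyEx(m.astype(np.uint8),cv2.MORPH_CLOSE,np.ones((7,7),np.uint8)))
    for k in range(1,n):
        if s[k,4]>300:
            P=W[(l==k)&m]; P2=P[P[:,2]>zlo]; r=cv2.minAreaRect(P2[:,:2].astype(np.float32))
            print(np.round(c[k]),s[k,4],np.round(r[0],4),np.round(r[1],4),round(r[2],2),'z',np.round(np.percentile(P[:,2],[5,50,95]),4),'y',P2[:,1].min(),P2[:,1].max())
E
python3 -c "
from plate import *
plate('wrist');plate('top')"
```

```text
[320.  66.] 8742 [0.498 0.002] [0.0986 0.0555] 88.13 z [0.0119 0.0133 0.0146] y -0.047921515701485166 0.05044429268587252
[184. 115.] 5713 [ 0.385  -0.0362] [0.0427 0.0845] 0.9 z [0.0081 0.01   0.0113] y -0.07858744942079075 0.006316381893849866
[464.  81.] 315 [ 0.9477 -0.3543] [0.0464 0.0376] 62.47 z [0.0515 0.0867 0.0942] y -0.38143849260565965 -0.33097387348195223
[310. 280.] 1132 [0.4985 0.008 ] [0.1073 0.0543] 87.66 z [0.0085 0.0136 0.018 ] y -0.04547816047344502 0.061279414242390286
```

```bash
cat >> plan.py <<'E'
def dt(psi,t): return down(psi)@R.from_euler('x',t,degrees=True).as_matrix()
E
python3 - <<'E'
from plan import *
T=rows([.499,.032,.10],dt(-1.9,-35),grasp=True); print(T)
T=rows([.499,.032,.0225],dt(-1.9,-35),T,grasp=True)
E
```

```text
N 12 row [-0.023 -0.955  0.26  -0.364 -0.007  0.02 ]
N 20 row [-0.014 -0.573  0.156 -0.219 -0.004  0.012]
[[ 0.99945022 -0.02715913 -0.01901703  0.50211879]
 [-0.03315518 -0.81870169 -0.57326109  0.12601482]
 [ 0.          0.57357644 -0.81915204  0.23434094]
 [ 0.          0.          0.          1.        ]]
N 3 row [-0.    -0.593  0.846 -0.    -0.    -0.   ]
N 10 row [-0.    -0.178  0.254 -0.    -0.    -0.   ]
```

step_arm([
  [-1, -0.023, -0.955, 0.26, -0.364, -0.007, 0.02],
  [-1, -0.023, -0.955, 0.26, -0.364, -0.007, 0.02],
  [-1, -0.023, -0.955, 0.26, -0.364, -0.007, 0.02],
  [-1, -0.023, -0.955, 0.26, -0.364, -0.007, 0.02],
  [-1, -0.023, -0.955, 0.26, -0.364, -0.007, 0.02],
  [-1, -0.023, -0.955, 0.26, -0.364, -0.007, 0.02],
  [-1, -0.023, -0.955, 0.26, -0.364, -0.007, 0.02],
  [-1, -0.023, -0.955, 0.26, -0.364, -0.007, 0.02],
  [-1, -0.023, -0.955, 0.26, -0.364, -0.007, 0.02],
  [-1, -0.023, -0.955, 0.26, -0.364, -0.007, 0.02],
])

```text
time: 47.1
position: [0.5037, 0.0945, 0.2748]
tool_rot: [0.968, -0.014, -0.004, 0.252]
ft_force: [-0.6, 0.4, 0.3]
grip_width: 0.0872
```

step_arm([
  [-1, -0.023, -0.955, 0.26, -0.364, -0.007, 0.02],
  [-1, -0.023, -0.955, 0.26, -0.364, -0.007, 0.02],
  [-1, 0, 0, 0, 0, 0, 0],
  [-1, 0, 0, 0, 0, 0, 0],
  [-1, 0, 0, 0, 0, 0, 0],
  [-1, 0, 0, 0, 0, 0, 0],
  [-1, 0, 0, 0, 0, 0, 0],
  [-1, 0, 0, 0, 0, 0, 0],
  [-1, 0, 0, 0, 0, 0, 0],
  [-1, 0, 0, 0, 0, 0, 0],
])

```text
time: 48.1
position: [0.5028, 0.1285, 0.2403]
tool_rot: [0.954, -0.017, -0.006, 0.3]
ft_force: [0.3, -0.4, -0.4]
grip_width: 0.0871
```

```bash
python3 - <<'E'
from plan import *
T=pose(); print(T, T[:3,3]+.164*T[:3,2], status.get_obs()['q'])
rows([.499,.032,.06],dt(-1.9,-35),grasp=True)
rows([.499,.032,.0225],dt(-1.9,-35),grasp=True)
snap('wrist','w15'); snap('scene','s4'); snap('top','t3')
E
python3 -c "
from plate import *
plate('wrist');plate('top')"
```

```text
[[ 9.99380633e-01 -2.83486572e-02 -2.08495665e-02  5.02760783e-01]
 [-3.51798042e-02 -8.19253146e-01 -5.72351871e-01  1.28479763e-01]
 [-8.55665982e-04  5.72730859e-01 -8.19743028e-01  2.40274832e-01]
 [ 0.00000000e+00  0.00000000e+00  0.00000000e+00  1.00000000e+00]] [0.49934145 0.03461406 0.10583698] [ 0.16937351  0.7077664   1.77554424 -0.75646968  0.9559179   0.74639188]
N 2 row [-0.011 -0.486  0.781 -0.004  0.007 -0.004]
N 10 row [-0.002 -0.097  0.156 -0.001  0.001 -0.001]
N 3 row [-0.007 -0.61   0.931 -0.002  0.004 -0.003]
N 10 row [-0.002 -0.183  0.279 -0.001  0.001 -0.001]Traceback (most recent call last):
  File "<string>", line 3, in <module>
    plate('wrist');plate('top')
    ~~~~~^^^^^^^^^
  File "plate.py", line 11, in plate
    print(np.round(c[k]),s[k,4],np.round(r[0],4),np.round(r[1],4),round(r[2],2),'z',np.round(np.percentile(P[:,2],[5,50,95]),4),'y',P2[:,1].min(),P2[:,1].max())
                                                                                                                                    ~~~~~~~~~~~^^
    return umr_minimum(a, axis, None, out, keepdims, initial, where)
ValueError: zero-size array to reduction operation minimum which has no identity
```

View pics/w15.png

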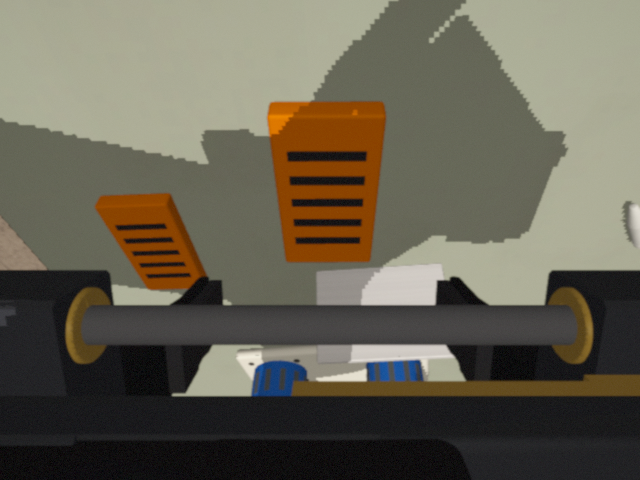

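View pics/s4.png

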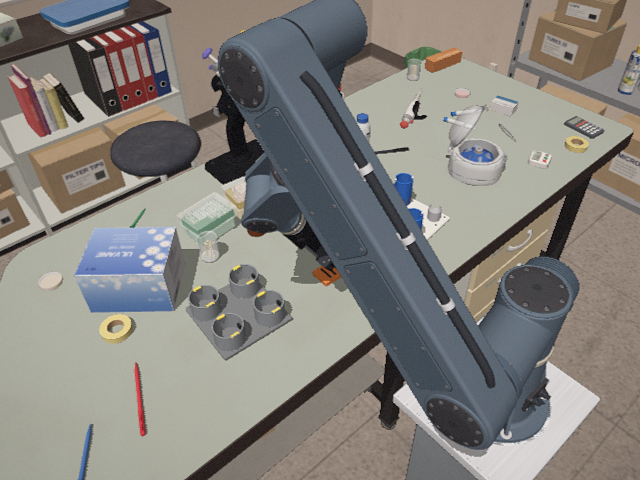

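```bash
sed -i 's/if s\[k,4\]>300:/if s[k,4]>300 and (W[(l==k)\&m][:,2]>zlo).sum()>50:/' plate.py; python3 -c "
from plate import *
plate('wrist');plate('top')"
```

```text
[327. 192.] 12938 [0.498  0.0052] [0.1032 0.0557] 88.31 z [0.0125 0.0133 0.0142] y -0.04648929700388269 0.05732766491049572
[152. 238.] 6732 [ 0.3846 -0.0351] [0.0434 0.0852] 0.67 z [0.0027 0.0099 0.0108] y -0.07761526379599283 0.007786892968634412
[464.  81.] 329 [ 0.9485 -0.3539] [0.0454 0.036 ] 60.69 z [0.0612 0.0863 0.0937] y -0.38111840045051526 -0.33057490965148323
[312. 280.] 1005 [0.4979 0.0035] [0.0983 0.0536] 87.74 z [0.009  0.0138 0.0185] y -0.0454343445065937 0.052046896141372236
[330. 329.] 665 [ 0.3856 -0.0366] [0.0825 0.0409] 89.81 z [0.0058 0.0104 0.0144] y -0.07781393090186517 0.004685129673784471
```

step_arm([
  [-1, -0.01, -0.302, 0.46, 0, 0, 0],
  [-1, -0.01, -0.302, 0.46, 0, 0, 0],
  [-1, 0, -0.302, 0.46, 0, 0, 0],
  [-1, 0, -0.302, 0.46, 0, 0, 0],
  [-1, 0, -0.302, 0.46, 0, 0, 0],
  [-1, 0, -0.302, 0.46, 0, 0, 0],
  [-1, 0, 0, 0, 0, 0, 0],
  [-1, 0, 0, 0, 0, 0, 0],
  [-1, 0, 0, 0, 0, 0, 0],
  [-1, 0, 0, 0, 0, 0, 0],
])

```text
time: 49.25
position: [0.5021, 0.1262, 0.1579]
tool_rot: [0.954, -0.017, -0.006, 0.3]
ft_force: [0.6, -0.5, 1.6]
grip_width: 0.0871
```

```bash
python3 - <<'E'
from plan import *
T=pose(); print(T[:3,3]+.164*T[:3,2], status.get_obs()['ft_force'])
E
```

```text
[0.49874818 0.0323638  0.02348727] [ 0.622309   -0.50456698  1.55830315]
```

step_arm([
  [1, 0, 0, 0, 0, 0, 0],
  [1, 0, 0, 0, 0, 0, 0],
  [1, 0, 0, 0, 0, 0, 0],
  [1, 0, 0, 0, 0, 0, 0],
  [1, 0, 0, 0, 0, 0, 0],
  [1, 0, 0, 0, 0, 0, 0],
  [1, 0, 0, 0, 0, 0, 0],
  [1, 0, 0, 0, 0, 0, 0],
  [1, 0, 0, 0, 0, 0, 0],
  [1, 0, 0, 0, 0, 0, 0],
], squeeze=35)

```text
time: 50.25
position: [0.5021, 0.1262, 0.1576]
tool_rot: [0.954, -0.017, -0.006, 0.3]
ft_force: [-0.3, -0.0, 1.4]
grip_width: 0.0553
```

```bash
cat > pl2.py <<'E'
from plan import *
# plate pose in tool frame at grasp
T=pose(); print(status.get_obs()['grip_width'],T[:3,3]+.164*T[:3,2])
c,s=np.cos(np.radians(-1.8)),np.sin(np.radians(-1.8))
ex=np.array([-s,c,0]); ez=np.array([0,0,1.]); ey=np.cross(ez,ex)
P=np.eye(4);P[:3,:3]=np.c_[ex,ey,ez];P[:3,3]=[.498,.007,.007]
G=np.linalg.inv(T)@P; np.save('G.npy',G)
print(G)
E
python3 pl2.py
```

```text
0.05530326575052655 [0.49862538 0.03232555 0.02320526]
[[-3.55147478e-03 -9.99993037e-01 -1.14551813e-03  2.78951718e-04]
 [-8.19621167e-01  2.25461062e-03  5.72901439e-01  1.14788155e-02]
 [-5.72894867e-01  2.97353592e-03 -8.19623468e-01  1.91794673e-01]
 [ 0.00000000e+00  0.00000000e+00  0.00000000e+00  1.00000000e+00]]
```

step_arm([
  [1, 0, 0.183, -0.262, 0, 0, 0],
  [1, 0, 0.183, -0.262, 0, 0, 0],
  [1, 0, 0.183, -0.262, 0, 0, 0],
  [1, 0, 0.183, -0.262, 0, 0, 0],
  [1, 0, 0.183, -0.262, 0, 0, 0],
  [1, 0, 0.183, -0.262, 0, 0, 0],
  [1, 0, 0.183, -0.262, 0, 0, 0],
  [1, 0, 0.183, -0.262, 0, 0, 0],
  [1, 0, 0.183, -0.262, 0, 0, 0],
  [1, 0, 0.183, -0.262, 0, 0, 0],
])

```text
time: 51.25
position: [0.5021, 0.1262, 0.2381]
tool_rot: [0.954, -0.017, -0.006, 0.3]
ft_force: [-0.3, 0.3, -0.5]
grip_width: 0.0554
```

```bash
python3 - <<'E'
from plan import *
snap('wrist','w16')
E
```

```text
(no output)
```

View pics/w16.png

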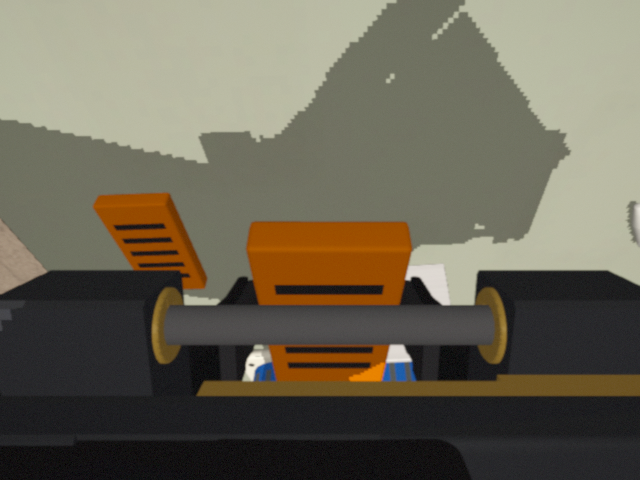

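```bash
cat > tgt.py <<'E'
from plan import *
foot=np.array([.5325,-.070,0]); sx=np.array([-.072,.9974,0]); Z=np.array([0,0,1.])
def target(a,d,h,G):
    a=np.radians(a); ex=np.cos(a)*Z-np.sin(a)*sx; ez=-np.cos(a)*sx-np.sin(a)*Z; ey=np.cross(ez,ex)
    P=np.eye(4);P[:3,:3]=np.c_[ex,ey,ez];P[:3,3]=foot+d*sx+h*Z+.055*ex-.007*ez
    return P@np.linalg.inv(G)
def rowsT(T,T0=None): return rows(T[:3,3],T[:3,:3],T0)
E
python3 - <<'E'
from tgt import *
p,d,i=load('wrist'); W=world(d,i); hsv=cv2.cvtColor(p,cv2.COLOR_RGB2HSV)
m=(hsv[...,0]<20)&(hsv[...,1]>150)&(d>.05); 
T=pose(); G=np.load('G.npy'); P=T@G; print('pred plate centre',P[:3,3])
X=W[m]; X=X[np.abs(X[:,2]-.094)<.02]; X=X[X[:,0]>.46]
c=X.mean(0); u,s,v=np.linalg.svd(X-c,full_matrices=False); print(len(X),c,'normal',v[2],X.min(0),X.max(0))
L=(X-P[:3,3])@P[:3,:3]; print('local',np.percentile(L,[1,50,99],axis=0))
for a,dd,h in [(13,.05,.03),(13,.005,.003)]:
    Tt=target(a,dd,h,G); print(a,dd,h,'grasp',Tt[:3,3]+.164*Tt[:3,2]); print(Tt)
T1=target(13,.04,.03,G)
print('direct');rowsT(T1); rowsT(target(13,.005,.003,G),T1)
E
```

```text
pred plate centre [0.49866983 0.00701148 0.08862489]
15428 [0.49927564 0.03670169 0.09203362] normal [0.00221287 0.04031132 0.99918472] [ 0.46834318 -0.04416764  0.0798627 ] [0.52991478 0.06464395 0.09523554]
local [[-0.0483903  -0.02655091 -0.00703108]
 [ 0.04455884  0.00036747  0.00499206]
 [ 0.05646864  0.02719301  0.00603701]]
13 0.05 0.03 grasp [ 0.53067692 -0.04711222  0.10620304]
[[ 0.99725517  0.02466797 -0.06974508  0.54211511]
 [ 0.07390959 -0.37303371  0.92486431 -0.19878996]
 [-0.00320277 -0.92748911 -0.37383645  0.16751222]
 [ 0.          0.          0.          1.        ]]
13 0.005 0.003 grasp [ 0.53391692 -0.09199522  0.07920304]
[[ 0.99725517  0.02466797 -0.06974508  0.54535511]
 [ 0.07390959 -0.37303371  0.92486431 -0.24367296]
 [-0.00320277 -0.92748911 -0.37383645  0.14051222]
 [ 0.          0.          0.          1.        ]]
direct
N 16 row [ 0.092  0.983 -0.079  0.804 -0.018 -0.053]
N 20 row [ 0.074  0.786 -0.063  0.643 -0.014 -0.042]
N 2 row [ 0.     0.763 -0.447  0.    -0.     0.   ]
N 10 row [ 0.     0.153 -0.089  0.    -0.     0.   ]
```

step_arm([
  [1, 0, -0.183, 0.262, 0, 0, 0],
  [1, 0, -0.183, 0.262, 0, 0, 0],
  [1, 0, -0.183, 0.262, 0, 0, 0],
  [1, 0, -0.183, 0.262, 0, 0, 0],
  [1, 0, -0.183, 0.262, 0, 0, 0],
  [1, 0, -0.183, 0.262, 0, 0, 0],
  [1, 0, -0.183, 0.262, 0, 0, 0],
  [1, 0, -0.183, 0.262, 0, 0, 0],
  [1, 0, -0.183, 0.262, 0, 0, 0],
  [1, 0, -0.15, 0.21, 0, 0, 0],
])

```text
time: 52.3
position: [0.5021, 0.1263, 0.1584]
tool_rot: [0.954, -0.016, -0.006, 0.3]
ft_force: [0.1, -0.5, 0.0]
grip_width: 0.0557
```

step_arm([
  [1, 0, 0, 0, 0, 0, 0],
  [1, 0, 0, 0, 0, 0, 0],
  [-1, 0, 0, 0, 0, 0, 0],
  [-1, 0, 0, 0, 0, 0, 0],
  [-1, 0, 0, 0, 0, 0, 0],
  [-1, 0, 0, 0, 0, 0, 0],
  [-1, 0, 0, 0, 0, 0, 0],
  [-1, 0, 0, 0, 0, 0, 0],
  [-1, 0, 0, 0, 0, 0, 0],
  [-1, 0, 0, 0, 0, 0, 0],
])

```text
time: 53.3
position: [0.5021, 0.1263, 0.1591]
tool_rot: [0.954, -0.017, -0.006, 0.3]
ft_force: [-0.2, -0.3, -0.6]
grip_width: 0.0872
```

```bash
python3 - <<'E'
from plan import *
snap('wrist','w17')
T=pose(); print(T[:3,3]+.164*T[:3,2])
rows([.4993,.049,.0235],dt(-1.8,-35),grasp=True)
import plate; plate.plate()
E
```

```text
[0.49866466 0.03238321 0.02470068]
N 1 row [-0.016 -0.578 -0.342 -0.006  0.021 -0.017]
N 10 row [-0.002 -0.058 -0.034 -0.001  0.002 -0.002]
[329. 367.] 2709 [ 0.497  -0.0315] [0.0297 0.0552] 88.09 z [0.0128 0.0133 0.0138] y -0.04682737493975793 -0.01605434229020217
```

step_arm([
  [-1, 0, -0.29, -0.17, 0, 0.01, -0.01],
  [-1, 0, -0.29, -0.17, 0, 0, 0],
  [-1, 0, 0, 0, 0, 0, 0],
  [1, 0, 0, 0, 0, 0, 0],
  [1, 0, 0, 0, 0, 0, 0],
  [1, 0, 0, 0, 0, 0, 0],
  [1, 0, 0, 0, 0, 0, 0],
  [1, 0, 0, 0, 0, 0, 0],
  [1, 0, 0, 0, 0, 0, 0],
  [1, 0, 0, 0, 0, 0, 0],
], squeeze=45)

```text
time: 54.35
position: [0.5027, 0.1429, 0.1578]
tool_rot: [0.954, -0.016, -0.005, 0.3]
ft_force: [-0.2, -0.7, -0.7]
grip_width: 0.0553
```

step_arm([
  [1, 0, 0, 0, 0, 0, 0],
  [1, 0, 0, 0, 0, 0, 0],
  [1, 0, 0, 0, 0, 0, 0],
  [1, 0, 0.183, -0.262, 0, 0, 0],
  [1, 0, 0.183, -0.262, 0, 0, 0],
  [1, 0, 0.183, -0.262, 0, 0, 0],
  [1, 0, 0.183, -0.262, 0, 0, 0],
  [1, 0, 0.183, -0.262, 0, 0, 0],
  [1, 0, 0.183, -0.262, 0, 0, 0],
  [1, 0, 0, 0, 0, 0, 0],
])

```text
time: 55.35
position: [0.503, 0.1431, 0.207]
tool_rot: [0.954, -0.016, -0.004, 0.3]
ft_force: [0.6, 0.6, -0.9]
grip_width: 0.0553
```

```bash
python3 - <<'E'
from tgt import *
T=pose(); g=T[:3,3]+.164*T[:3,2]; print(g, status.get_obs()['grip_width'])
# plate in tool frame: level assumed, centre at z .007 when grasp z was g0
snap('wrist','w18'); p,d,i=load('wrist'); W=world(d,i); hsv=cv2.cvtColor(p,cv2.COLOR_RGB2HSV)
m=(hsv[...,0]<20)&(hsv[...,1]>150)&(d>.05); X=W[m]; X=X[(X[:,0]>.46)&(X[:,2]>.03)]
c=np.median(X,0); print(len(X),c,X.min(0),X.max(0))
hh=X[:,2]; sel=X[np.abs(X[:,2]-np.polyval(np.polyfit(X[:,1],X[:,2],1),X[:,1]))<.003]
print('slope dz/dy',np.polyfit(sel[:,1],sel[:,2],1))
E
```

```text
[0.50009744 0.04928141 0.07257447] 0.05531274216224537
13466 [0.50273187 0.06150609 0.06231666] [ 0.46051511 -0.02826783  0.04881868] [0.55934483 0.12904469 0.1405682 ]
slope dz/dy [0.70904809 0.01572898]
```

View pics/w18.png

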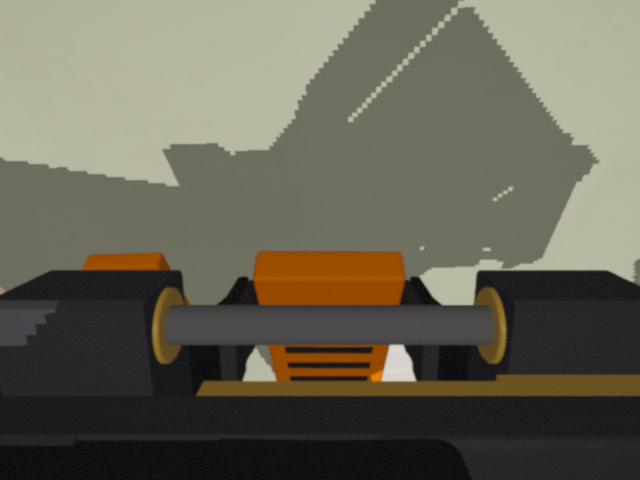

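```bash
cat >> tgt.py <<'E'
def mkG():
    T=pose(); g=T[:3,3]+.164*T[:3,2]
    ex=np.array([.0314,.9995,0]); ez=Z; ey=np.cross(ez,ex)
    P=np.eye(4);P[:3,:3]=np.c_[ex,ey,ez];P[:3,3]=g-.0425*ex-.0165*Z
    return np.linalg.inv(T)@P
E
python3 - <<'E'
from tgt import *
from scipy.linalg import expm,logm
G=mkG(); np.save('G2.npy',G); T0=pose(); print((T0@G)[:3,3])
cor=np.array([[sx_*.055,sy_*.028,sz_*.007,1] for sx_ in(-1,1) for sy_ in (-1,1) for sz_ in(-1,1)]).T
def path(Ta,Tb):
    L=np.real(logm(np.linalg.inv(Ta)@Tb))
    for f in np.linspace(0,1,6):
        T=Ta@expm(L*f); q=(T@G@cor)[:3]; print(np.round(T[:3,3]+.164*T[:3,2],3),np.round(np.degrees(np.arctan2(T[1,2],-T[2,2])),1),'minz',round(q[2].min(),3),'miny',round(q[1].min(),3))
T1=target(-10,.03,.03,G); rowsT(T1); path(T0,T1)
T2=target(-10,.004,.0035,G); rowsT(T2,T1); path(T1,T2)
E
```

```text
[0.4985435  0.006806   0.05547503]
N 13 row [ 0.089  0.962 -0.211  0.768 -0.007 -0.062]
N 20 row [ 0.058  0.625 -0.137  0.5   -0.004 -0.04 ]
[0.5   0.049 0.072] -34.9 minz 0.048 miny -0.049
[0.505 0.04  0.092] -18.9 minz 0.042 miny -0.051
[0.511 0.027 0.108] -2.9 minz 0.036 miny -0.051
[0.517 0.009 0.12 ] 13.0 minz 0.032 miny -0.05
[ 0.523 -0.011  0.127] 29.0 minz 0.029 miny -0.047
[ 0.53  -0.033  0.128] 45.0 minz 0.028 miny -0.042
N 2 row [0.001 0.742 0.006 0.    0.    0.   ]
N 10 row [0.    0.148 0.001 0.    0.    0.   ]
[ 0.53  -0.033  0.128] 45.0 minz 0.028 miny -0.042
[ 0.53  -0.038  0.122] 45.0 minz 0.022 miny -0.047
[ 0.531 -0.043  0.117] 45.0 minz 0.017 miny -0.052
[ 0.531 -0.048  0.112] 45.0 minz 0.012 miny -0.058
[ 0.531 -0.053  0.106] 45.0 minz 0.006 miny -0.063
[ 0.532 -0.058  0.101] 45.0 minz 0.001 miny -0.068
```

step_arm([
  [1, 0.058, 0.625, -0.137, 0.5, -0.004, -0.04],
  [1, 0.058, 0.625, -0.137, 0.5, -0.004, -0.04],
  [1, 0.058, 0.625, -0.137, 0.5, -0.004, -0.04],
  [1, 0.058, 0.625, -0.137, 0.5, -0.004, -0.04],
  [1, 0.058, 0.625, -0.137, 0.5, -0.004, -0.04],
  [1, 0.058, 0.625, -0.137, 0.5, -0.004, -0.04],
  [1, 0.058, 0.625, -0.137, 0.5, -0.004, -0.04],
  [1, 0.058, 0.625, -0.137, 0.5, -0.004, -0.04],
  [1, 0.058, 0.625, -0.137, 0.5, -0.004, -0.04],
  [1, 0.058, 0.625, -0.137, 0.5, -0.004, -0.04],
])

```text
time: 56.4
position: [0.5164, 0.0056, 0.2823]
tool_rot: [0.999, 0.009, -0.011, -0.046]
ft_force: [-0.3, 0.2, 0.2]
grip_width: 0.0553
```

step_arm([
  [1, 0.058, 0.625, -0.137, 0.5, -0.004, -0.04],
  [1, 0.058, 0.625, -0.137, 0.5, -0.004, -0.04],
  [1, 0.058, 0.625, -0.137, 0.5, -0.004, -0.04],
  [1, 0.058, 0.625, -0.137, 0.5, -0.004, -0.04],
  [1, 0.058, 0.625, -0.137, 0.5, -0.004, -0.04],
  [1, 0.058, 0.625, -0.137, 0.5, -0.004, -0.04],
  [1, 0.058, 0.625, -0.137, 0.5, -0.004, -0.04],
  [1, 0.058, 0.625, -0.137, 0.5, -0.004, -0.04],
  [1, 0.058, 0.625, -0.137, 0.5, -0.004, -0.04],
  [1, 0.058, 0.625, -0.137, 0.5, -0.004, -0.04],
])

```text
time: 57.4
position: [0.5373, -0.1478, 0.2522]
tool_rot: [0.922, 0.032, -0.015, -0.385]
ft_force: [0.2, 0.1, -0.7]
grip_width: 0.0551
```

step_arm([
  [1, 0, 0, 0, 0, 0, 0],
  [1, 0, 0, 0, 0, 0, 0],
  [1, 0, 0, 0, 0, 0, 0],
  [1, 0, 0, 0, 0, 0, 0],
  [1, 0, 0, 0, 0, 0, 0],
  [1, 0, 0, 0, 0, 0, 0],
  [1, 0, 0, 0, 0, 0, 0],
  [1, 0, 0, 0, 0, 0, 0],
  [1, 0, 0, 0, 0, 0, 0],
  [1, 0, 0, 0, 0, 0, 0],
])

```text
time: 58.4
position: [0.5374, -0.1471, 0.2528]
tool_rot: [0.923, 0.032, -0.014, -0.384]
ft_force: [0.1, 0.2, -1.3]
grip_width: 0.0552
```

```bash
python3 - <<'E'
from tgt import *
G=np.load('G2.npy'); T=pose(); print(T,status.get_obs()['q'],(T@G)[:3,3])
rowsT(target(-10,.004,.0035,G))
snap('scene','s5'); snap('wrist','w19');snap('top','t4')
E
```

```text
[[ 0.99753383  0.04814997 -0.05106698  0.53739279]
 [ 0.07016152 -0.70379379  0.70693115 -0.14708202]
 [-0.00190191 -0.70877068 -0.70543639  0.25276757]
 [ 0.          0.          0.          1.        ]] [-0.59539071  0.74825052  1.6490141   0.60753628  1.34730454 -0.99095923] [ 0.5283661  -0.02225641  0.0923654 ]
N 2 row [ 0.017  0.893  0.118 -0.003 -0.001 -0.003]
N 10 row [ 0.003  0.179  0.024 -0.001 -0.    -0.001]
```

View pics/s5.png

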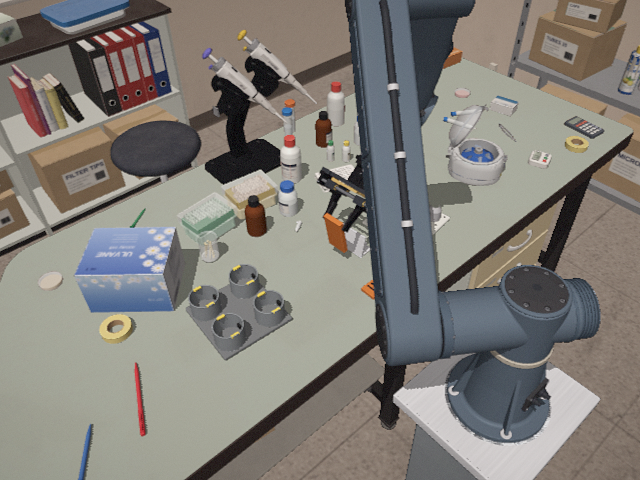

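View pics/w19.png

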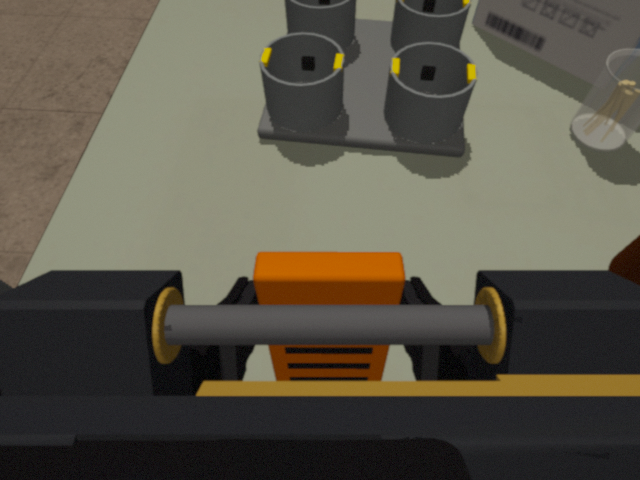

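View pics/t4.png

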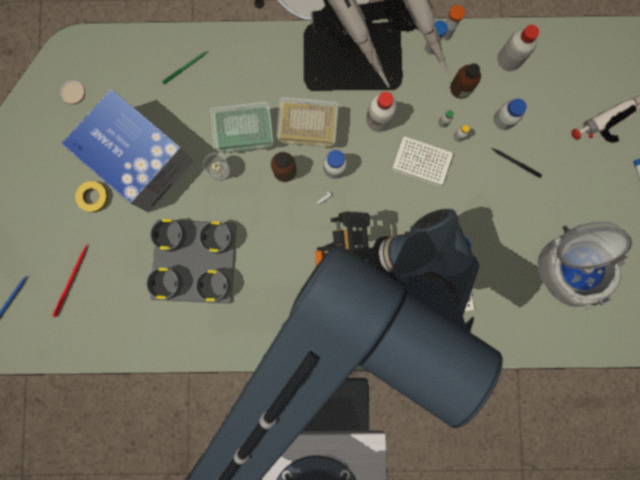

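step_arm([
  [1, 0.005, 0.223, 0.03, 0, 0, 0],
  [1, 0.005, 0.223, 0.03, 0, 0, 0],
  [1, 0.005, 0.223, 0.03, 0, 0, 0],
  [1, 0.005, 0.223, 0.03, 0, 0, 0],
  [1, 0.005, 0.223, 0.03, 0, 0, 0],
  [1, 0.005, 0.223, 0.03, 0, 0, 0],
  [1, 0.005, 0.223, 0.03, 0, 0, 0],
  [1, 0.005, 0.223, 0.03, 0, 0, 0],
  [1, 0, 0, 0, 0, 0, 0],
  [1, 0, 0, 0, 0, 0, 0],
])

```text
time: 59.55
position: [0.5402, -0.1742, 0.2168]
tool_rot: [0.923, 0.032, -0.014, -0.384]
ft_force: [0.6, -0.8, -0.2]
grip_width: 0.0551
```

```bash
python3 - <<'E'
from tgt import *
G=np.load('G2.npy'); T=pose(); print(T[:3,3],status.get_obs()['ft_force'],(T@G)[:3,3])
rowsT(target(-10,.004,.0035,G))
# pivot path: C local
C=np.array([.034,0,.003,1]); Ct=np.linalg.inv(T)@(T@G@C); print('C tool',Ct)
prev=(T@G@C)[:3]
for a in [-10,-5,0,5,10,13]:
    P=target(a,.002,max(0,-.014*np.sin(np.radians(a))),G)@G; c=(P@C)[:3]; dv=T[:3,:3].T@(c-prev)
    print(a,np.round(c,4),'tool units',np.round(dv/.025,3)); prev=c
E
```

```text
[ 0.54022452 -0.1741713   0.21681941] [ 0.64979599 -0.78048841 -0.17852829] [ 0.53117277 -0.04928169  0.05646847]
N 1 row [-0.006 -0.002 -0.007 -0.01  -0.002 -0.007]
N 10 row [-0.001 -0.    -0.001 -0.001 -0.    -0.001]
C tool [ 4.20169162e-06 -7.58425245e-04  1.79934986e-01  1.00000000e+00]
-10 [ 0.531  -0.0487  0.0894] tool units [-0.007  0.095 -0.034]
-5 [ 0.5315 -0.0563  0.0895] tool units [ 0.001  0.212 -0.221]
0 [ 0.5321 -0.064   0.089 ] tool units [ 0.001  0.233 -0.205]
5 [ 0.5326 -0.0718  0.089 ] tool units [ 0.001  0.219 -0.221]
10 [ 0.5332 -0.0795  0.0883] tool units [ 0.001  0.237 -0.201]
13 [ 0.5335 -0.0841  0.0876] tool units [ 0.    0.15 -0.11]
```

step_arm([
  [1, 0, 0, 0, 0, 0, 0],
  [1, 0, 0, 0, 0, 0, 0],
  [1, 0, 0.095, -0.034, 0, 0, 0],
  [1, 0, 0.106, -0.11, 0, 0, 0],
  [1, 0, 0.106, -0.11, 0, 0, 0],
  [1, 0, 0.117, -0.103, 0, 0, 0],
  [1, 0, 0.117, -0.103, 0, 0, 0],
  [1, 0, 0, 0, 0, 0, 0],
  [1, 0, 0, 0, 0, 0, 0],
  [1, 0, 0, 0, 0, 0, 0],
], squeeze=8)

```text
time: 60.55
position: [0.5415, -0.1919, 0.2154]
tool_rot: [0.923, 0.032, -0.014, -0.383]
ft_force: [-0.4, -0.4, -0.7]
grip_width: 0.0557
```

```bash
python3 - <<'E'
from tgt import *
T=pose(); print(T[:3,3],status.get_obs()['ft_force'],status.get_obs()['grip_width'])
snap('scene','s6'); snap('wrist','w20')
import cv2
a=cv2.imread('pics/s6.png'); cv2.imwrite('pics/s6c.png',cv2.resize(a[150:300,270:470],None,fx=4,fy=4))
E
```

```text
[ 0.54153113 -0.19187197  0.21538675] [-0.40381316 -0.41528348 -0.72443465] 0.05570409706641961
```

View pics/s6c.png

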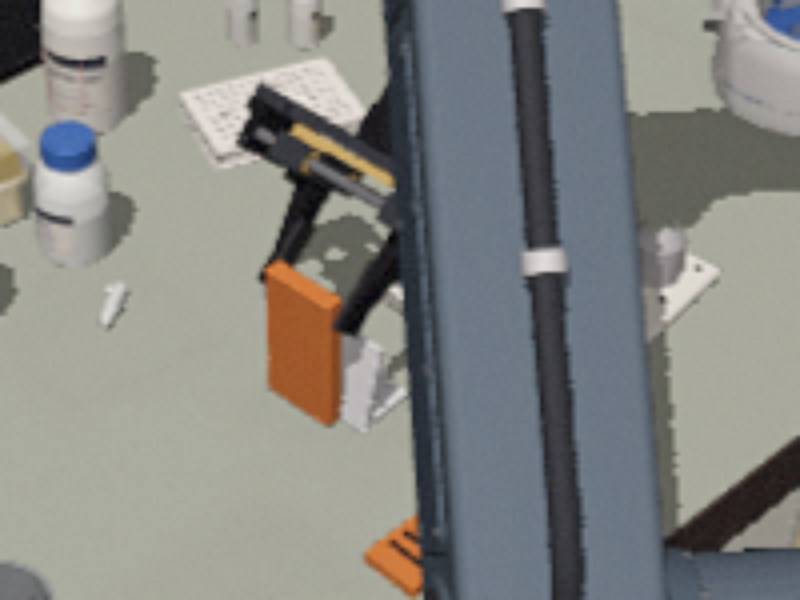

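View pics/w20.png

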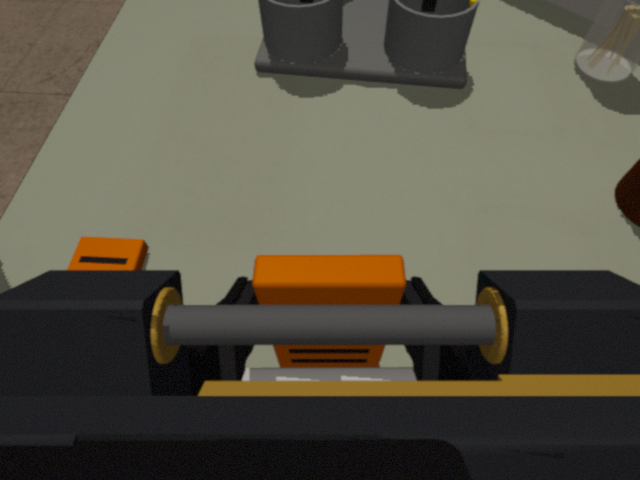

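step_arm([
  [1, 0, 0.11, -0.11, 0, 0, 0],
  [1, 0, 0.11, -0.11, 0, 0, 0],
  [1, 0, 0.118, -0.1, 0, 0, 0],
  [1, 0, 0.118, -0.1, 0, 0, 0],
  [1, 0, 0.15, -0.11, 0, 0, 0],
  [1, 0, 0, 0, 0, 0, 0],
  [1, 0, 0, 0, 0, 0, 0],
  [1, 0, 0, 0, 0, 0, 0],
  [1, 0, 0, 0, 0, 0, 0],
  [1, 0, 0, 0, 0, 0, 0],
])

```text
time: 61.65
position: [0.5429, -0.2117, 0.2141]
tool_rot: [0.923, 0.032, -0.014, -0.383]
ft_force: [0.0, -0.9, -0.2]
grip_width: 0.0555
```

```bash
cat > pv.py <<'E'
from tgt import *
import sys
n=sys.argv[1]
T=pose(); print(T[:3,3],status.get_obs()['ft_force'],status.get_obs()['grip_width'])
p,d,i=snap('scene',n); snap('wrist',n+'w')
a=p[:,:,::-1]; cv2.imwrite('pics/%sc.png'%n,cv2.resize(a[150:300,270:470],None,fx=4,fy=4))
W=world(d,i); hsv=cv2.cvtColor(p,cv2.COLOR_RGB2HSV)
m=(hsv[...,0]<20)&(hsv[...,1]>140)&(d>.2); m[:, :]&=(W[...,0]>.47)&(W[...,0]<.6)&(W[...,1]>-.15)&(W[...,1]<.1)&(W[...,2]<.13)
X=W[m]; L=np.c_[(X-foot)@sx,(X-foot)@np.array([-.9974,-.072,0]),X[:,2]]
print(len(X),'stand frame pct',np.round(np.percentile(L,[2,50,98],axis=0),4).tolist())
# front face plane: fit x = a + b z, robust
b=np.polyfit(L[:,2],L[:,0],1)
for _ in range(6):
    r=L[:,0]-np.polyval(b,L[:,2]); k=np.abs(r)<.003; b=np.polyfit(L[k,2],L[k,0],1)
print('lean deg',np.degrees(np.arctan(-b[0])),'front face x at z0',b[1],k.sum())
E
python3 pv.py s7
```

```text
[ 0.54293826 -0.21174223  0.21407963] [ 0.03459156 -0.87509156 -0.18734972] 0.055491921091295214
681 stand frame pct [[-0.0157, -0.0268, 0.0086], [0.0011, 0.0039, 0.0641], [0.0132, 0.0292, 0.1123]]
lean deg 11.261919491926689 front face x at z0 0.01409532092840312 511
```

View pics/s7c.png

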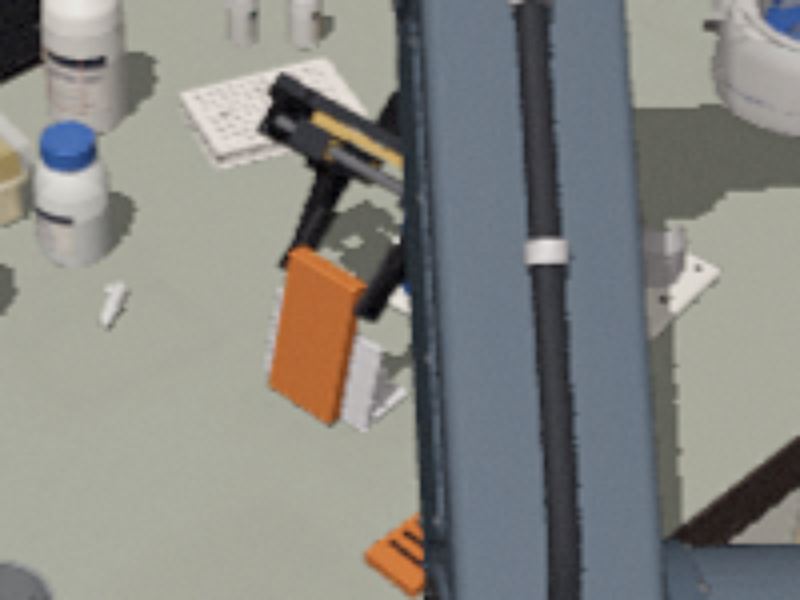

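step_arm([
  [0, 0, 0, 0, 0, 0, 0],
  [-0.3, 0, 0, 0, 0, 0, 0],
  [-0.6, 0, 0, 0, 0, 0, 0],
  [-1, 0, 0, 0, 0, 0, 0],
  [-1, 0, 0, 0, 0, 0, 0],
  [-1, 0, 0, 0, 0, 0, 0],
  [-1, 0, 0, 0, 0, 0, 0],
  [-1, 0, 0, 0, 0, 0, 0],
  [-1, 0, 0, 0, 0, 0, 0],
  [-1, 0, 0, 0, 0, 0, 0],
])

```text
time: 62.75
position: [0.5429, -0.2118, 0.2141]
tool_rot: [0.923, 0.032, -0.014, -0.384]
ft_force: [-0.3, -0.4, 0.1]
grip_width: 0.087
```

```bash
python3 pv.py s8
```

```text
[ 0.54288589 -0.21183532  0.21407944] [-0.33538794 -0.40640364  0.09281081] 0.08697001656394418
684 stand frame pct [[-0.0176, -0.0252, 0.0077], [0.0001, 0.0036, 0.0651], [0.0132, 0.03, 0.1112]]
lean deg 11.695730291852222 front face x at z0 0.013304910068463143 499
```

View pics/s8w.png

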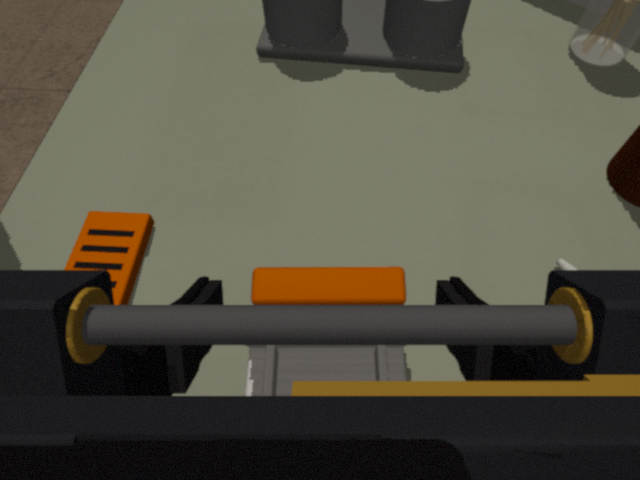

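step_arm([
  [-1, 0, -0.1, -0.3, 0, 0, 0],
  [-1, 0, -0.2, -0.4, 0, 0, 0],
  [-1, 0, -0.4, -0.5, 0, 0, 0],
  [-1, 0, -0.5, -0.5, 0, 0, 0],
  [-1, 0, -0.5, -0.5, 0, 0, 0],
  [-1, 0, -0.5, -0.5, 0, 0, 0],
  [-1, 0, -0.5, -0.5, 0, 0, 0],
  [-1, 0, -0.5, -0.5, 0, 0, 0],
  [-1, 0, -0.5, -0.5, 0, 0, 0],
  [-1, 0, -0.5, -0.5, 0, 0, 0],
])

```text
time: 63.85
position: [0.5437, -0.2208, 0.373]
tool_rot: [0.923, 0.032, -0.014, -0.383]
ft_force: [-0.0, -0.3, -0.7]
grip_width: 0.0874
```

step_arm([
  [-1, 0, 0, 0, -0.5, 0, 0],
  [-1, 0, 0, 0, -0.5, 0, 0],
  [-1, 0, 0, 0, -0.5, 0, 0],
  [-1, 0, 0, 0, -0.5, 0, 0],
  [-1, 0, 0, 0, -0.5, 0, 0],
  [-1, 0, 0, 0, -0.5, 0, 0],
  [-1, 0, 0, 0, -0.5, 0, 0],
  [-1, 0, 0, 0, -0.5, 0, 0],
  [-1, 0, 0, 0, -0.5, 0, 0],
  [-1, 0, 0, 0, 0, 0, 0],
])

```text
time: 64.85
position: [0.5437, -0.2202, 0.3724]
tool_rot: [0.996, 0.035, -0.004, -0.079]
ft_force: [-0.2, 0.3, -0.1]
grip_width: 0.0872
```

```bash
python3 pv.py s9; python3 - <<'E'
from circ import *
snap('top','t5'); topcirc('wrist',.085,.11,(.4,.7,-.4,-.15),.026)
topcirc('scene',.085,.11,(.4,.7,-.4,-.15),.026)
E
python3 meas.py | grep -E 'bottle|rim'
```

```text
[ 0.54371524 -0.22023166  0.37240664] [-0.20843604  0.32135417 -0.09067745] 0.08723798191334962
680 stand frame pct [[-0.0171, -0.0255, 0.0073], [-0.0001, 0.004, 0.0643], [0.0127, 0.0295, 0.1112]]
lean deg 12.067816495068138 front face x at z0 0.013755193509577636 503
px [343. 275.] n 855 mean [ 0.5514 -0.195   0.0935] fit [ 0.552  -0.2073  0.0252] zmed 0.0941
px [164. 278.] n 728 mean [ 0.4361 -0.2056  0.0925] fit [ 0.444  -0.2208  0.0254] zmed 0.0937
sleeve rim 53 px [135. 202.] mean [0.6697 0.3852 0.1085] rect [0.6711 0.3848] [0.0048 0.0181] 48.1 zmax 0.1317
sleeve rim 13790 px [442. 276.] mean [ 0.494  -0.1847  0.5447] rect [ 0.5038 -0.193 ] [0.1471 0.276 ] 69.8 zmax 0.6829
sleeve rim 234 px [351. 262.] mean [ 0.5345 -0.0819  0.1051] rect [ 0.5348 -0.0822] [0.0556 0.0187] 3.8 zmax 0.1125
sleeve rim 810 px [288. 341.] mean [0.4215 0.0147 0.8046] rect [0.4228 0.0127] [0.0582 0.0195] 88.3 zmax 0.8191
bottle 84 px [266. 143.] mean [0.8109 0.1054 0.0595] rect [0.8101 0.1047] [0.01   0.0299] 0.3 zmax 0.0731
bottle 213 px [312. 142.] mean [ 8.136e-01 -8.000e-04  5.390e-02] rect [0.8138 0.0126] [0.128  0.0086] 85.7 zmax 0.0722
bottle 502 px [334. 163.] mean [ 0.7574 -0.0506  0.0824] rect [ 0.7613 -0.0505] [0.0526 0.0467] 68.2 zmax 0.1028
bottle 561 px [283. 165.] mean [0.7523 0.0648 0.089 ] rect [0.7588 0.0669] [0.0548 0.0544] 28.9 zmax 0.1197
```

View pics/s9.png

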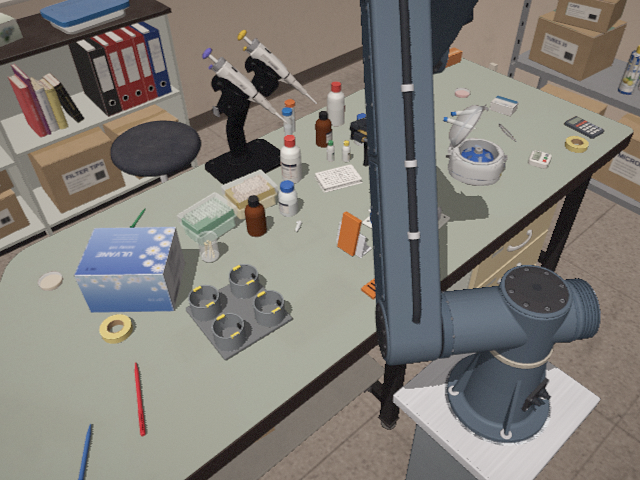

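View pics/t5.png

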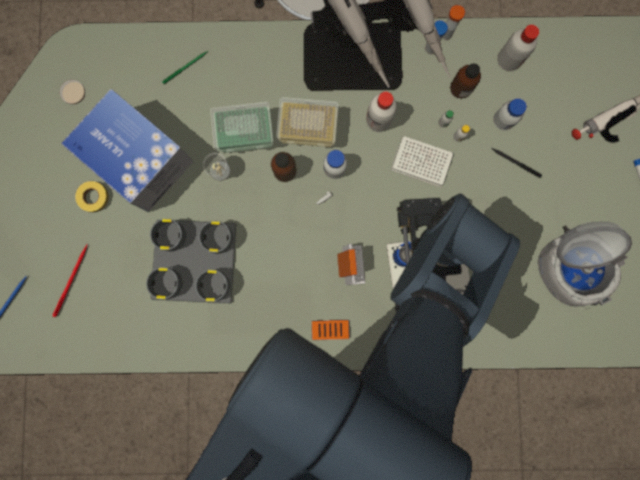

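step_arm([
  [-1, -0.1, 0.8, -0.1, 0, 0, 0],
  [-1, -0.1, 0.8, -0.1, 0, 0, 0],
  [-1, -0.1, 0.8, -0.1, 0, 0, 0],
  [-1, -0.1, 0.8, -0.1, 0, 0, 0],
  [-1, -0.1, 0.8, -0.1, 0, 0, 0],
  [-1, -0.1, 0.8, -0.1, 0, 0, 0],
  [-1, -0.1, 0.8, -0.1, 0, 0, 0],
  [-1, -0.1, 0.8, -0.1, 0, 0, 0],
  [-1, 0, 0, 0, 0, 0, 0],
  [-1, 0, 0, 0, 0, 0, 0],
])

```text
time: 66.0
position: [0.5349, -0.3836, 0.3654]
tool_rot: [0.996, 0.034, -0.004, -0.08]
ft_force: [0.1, 0.4, 0.2]
grip_width: 0.087
```

```bash
python3 pv.py s10; python3 - <<'E'
from circ import *
topcirc('wrist',.085,.11,(.4,.7,-.4,-.15),.026)
E
```

```text
[ 0.53491705 -0.38361592  0.36541326] [0.13157865 0.42557735 0.23435295] 0.08704235662562711
683 stand frame pct [[-0.0175, -0.0249, 0.0066], [-0.0001, 0.004, 0.0633], [0.0127, 0.0295, 0.1112]]
lean deg 11.85666410069226 front face x at z0 0.01341920295393222 512
px [195.  42.] n 2552 mean [ 0.4432 -0.2215  0.0921] fit [ 0.4437 -0.222   0.026 ] zmed 0.0934
px [377.  41.] n 1906 mean [ 0.5525 -0.2131  0.0922] fit [ 0.5521 -0.2098  0.0253] zmed 0.0936
px [387. 217.] n 1672 mean [ 0.5672 -0.3181  0.0933] fit [ 0.5652 -0.3182  0.0258] zmed 0.094
```

View pics/s10w.png

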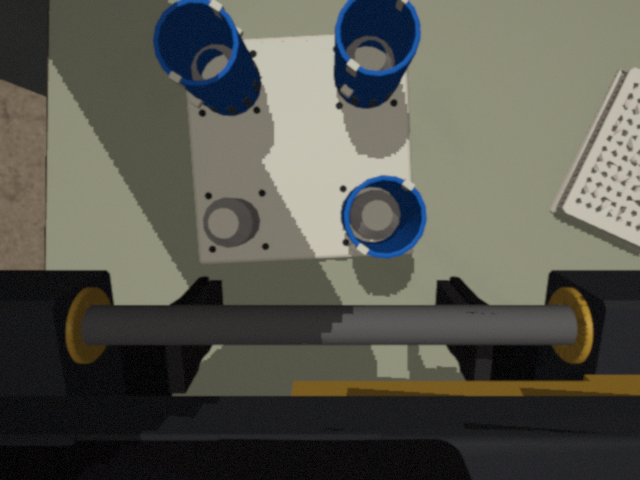

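All three sleeves are seated on posts (px 195,42; 377,41; 387,217). The plate leans about 12° on the fence and the robot is clear of everything.

```bash
python3 -c "
from rig import robot; print(robot.hand_in())"
```

```text
the job is handed in; nothing more can be done
None
```

I handed the job in at about 66 s of the 210 s allowed, with the three sleeves that were present on posts and the drip plate leaning on its fence. `hand_in` gives no verdict, so what follows rests on my own checks.

**Sleeves:** One pot was empty from the start. I gripped each of the other three by its rim, twisted it about 60° to clear the tabs, pulled it out and set it down on its own post. In the last picture the rim centres sit within about 2 mm of the post axes. The rims are all about 94 mm up; 95 mm is fully seated, and these depth readings run about 1 mm low.

**Drip plate:** It had been knocked about 30 mm sideways while I was working on the sleeves, so I measured it again. My first grip was too near its middle for the tilted fingers to clear the fence, so I set the plate down and gripped it nearer the far end. I then tipped it up against the fence and let it go. It now leans about 12° from vertical, with its middle about 4 mm to the side of the fence's middle and its foot at the fence.

**Bystanders:** Both bottles measured in their starting places after the plate was released. The gripper was open and clear of everything at hand-in.

No check failed or disagreed. The scene camera could not see the rack past the arm, so the final sleeve check comes from the wrist camera alone.

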